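# Clear the latch plate and hold the thickness gauge on its mark

## Task

Use the yellow scraper block, not the gripper, to sweep the three brass chips off the sloping steel latch plate into the orange catch tray below it, then stand the scraper upright on the table and let go of it. Then lift the white thickness gauge out of its grey holder and hold its brass spring tip inside the red ring on the plate, square to the plate, pushed in gently to about half of its travel. Finish while still holding the gauge there, and leave the mallet, hex key, hinge, jar and screwdriver alone.

Things in the scene. Friction and masses are not known exactly. Their poses are not given: they have to be found in the camera images.
- latch_plate: fixed steel plate 150 x 70 x 4 mm, sloping 15 deg down towards the robot (yaw within 0.35 rad). Origin: centre of its upper face, 70 mm above the table; z: outward normal; x: up the slope along the 150 mm; y: across. Low edge at x = -75 mm, 51 mm above the table. A steel lip 46 mm wide, 14 mm proud, at x = 71 to 75 mm; the rest of the face is flat
- mark: flat painted red ring on the plate's face, 24 mm outside and 16 mm inside diameter, white within; origin at its centre on the face, z along the plate's normal. Its place on the plate varies; chips may hide part of it.
- tray (a point): centre of the inner floor (3 mm above the table) of the fixed orange catch tray under the plate's low edge; inside 72 x 106 mm (x, y), walls 3 mm thick, their top 22 mm above the table; axes level, x horizontal towards the plate. Chips pushed just over the plate's low edge fall into it
- chip0: loose brass chip 14 x 12 x 8 mm (x, y, z), 11 g, lying on the plate; origin at the centre of its underside
- chip1: loose brass chip, like chip0
- chip2: loose brass chip, like chip0
- scraper: yellow scraper block standing on the table, about 120 g: foot 24 x 76 x 18 mm (x, y, z), on it a grip rib 18 x 44 mm (x, y) from 18 to 62 mm high; origin at the centre of its underside, z up. The foot is wider than the plate. Grip the rib from above across its 18 mm (along x)
- holder: grey fixed holder block 80 x 80 x 45 mm, with a round hole 23 mm wide from top to bottom at its centre; origin at the centre of its underside. The gauge stands in the hole.
- gauge: white hand gauge, about 150 g: body 30 x 30 x 95 mm, dark screen on its -x face; below it a black nose 16 mm thick to z = -20 mm, then a brass spring probe, relaxed tip at z = -34 mm. Origin: centre of the white body's underside, z to its top. Starts upright in the holder with its origin on the holder's top, 45 mm above the table; lift it 40 mm to clear
- probe (a joint): how far the brass spring probe is pushed into the gauge, m: 0 relaxed, 0.010 fully in (stop). The spring pushes with about 0.8 N at first and 0.4 N more per mm: 2.8 N at half travel, 4.8 N fully in.
- probe_tip (a point): centre of the end of the 6 mm thick brass probe
- mallet: bystander: blue rubber mallet lying down, head 54 mm in diameter and 90 mm long, handle about 230 mm long; origin under the head
- hex_key: bystander: chrome L-shaped hex key, 8 mm thick, 105 x 30 mm, lying flat
- hinge: bystander: black cabinet door hinge with chrome spring clip, about 107 x 55 x 18 mm
- screw_jar: bystander: clear jar with a red lid, 64 mm in diameter, 75 mm tall
- screwdriver: bystander: screwdriver lying down
Not all that is in view belongs to the job. Of the things like the gauge, leave any that is purple; of the rest the larger one is meant. There is more than one size of the scraper; the one meant has the size given above.

How it is judged:
By the outcome, as a careful person would: the job done as asked, in the order asked, and still so for the second after the job is handed in, while the arm keeps its last pose, push and grip.
It also fails if it takes over 70 s, if anything falls off the work surface, if the arm or the gripper's body presses on something with over 40 N, if the wrist force passes 120 N, or if a joint passes its speed limit or range.

## Robot

A 6-joint arm with a two-finger parallel gripper is mounted at the origin on the work surface. World frame = base frame: x ahead of the robot, y to its left, z up, the work surface at z = 0. Lengths are in mm, angles in rad, forces in N, time in s.
With the tool pointing down it reaches from about 275 to 750 mm from the base axis. Payload 10.2 kg.
Tool frame: the origin (TCP) lies midway between the tips of the shut fingers; the grasp point (between the pads) lies 19 mm behind it; z points along the fingers, y is the direction in which the jaws open and shut (so a half turn about z gives the same grasp; the last joint's range is limited). The gripper opens to 85 mm and grips with 20 to 120 N. Pads are 22 mm wide; open, the fingers measure 114 mm over their backs; the gripper's body (76 mm by 85 mm) begins 54 mm behind the grasp point. The pads swing forward as they close: fully open they stand 13 mm farther back than shut.
Start: joints at [0.968, 0.313, 1.498, -0, 1.331, -0.223], TCP at [194.649, 487.589, 202.994] pointing down, gripper open.
Joint ranges: [-2.94, 2.94], [-0.97, 2.17], [0.19, 2.56], [-1.23, 4.37], [0.02, 3.11], [-2.88, 2.88]. Speed limits (rad/s): [2.39, 2.39, 3.01, 3.14, 3.14, 3.14].

## Interface

Orientations are given as a unit quaternion [w, x, y, z].
In Python, from rig import sense, optics, ctrl gives the robot as it stands.
- The arm moves only by the tool play_rows, never from a script. Its argument "plan" is a list of rows, each a list of 7 numbers: the shift along the world's x, y, z in mm, then the turn, a rotation vector about the world's x, y, z in rad, then the opening, from -1 (shut) to 1 (fully open), so that 0 is half open. A call has 1 to 5 rows; each row shifts and turns the pose as measured when the row begins; what a row does not reach is not made up. A row lasts 1/12 s, in which the tool goes at most 41.7 mm and 7.16 degrees, less where a joint would pass 70% of its speed; a pose out of reach is approached as far as the arm can. A call is refused whole if a number of a shift passes 41.7 or a number of a turn 0.125, either way. A call with a gripper value outside its range is refused whole. The fingers move at their own pace and stop on an object; "grip_force" is the grip in N (left out, the last holds). Time passes only in rows, so rows that do not move let the fingers close. It gives the time, the measured TCP pose, the force and the opening at its end, in the units of the state.
- sense(): the state, without advancing time (a new reading comes with each control period).
- optics.capture(name): name is "scene" or "side" or "wrist"; returns a dict with "img" (384x512x3 uint8, blue, green, red), "fx", "fy", "cx", "cy" (pixels), "world_to_cam" (4x4, takes a point from world to camera coordinates). Camera axes: x right, y up, looking along -z (the intrinsics and any distortion apply to the point x, -y, -z); pixel columns grow to the right and rows downward; lengths in mm; the calibration is good to about 2 mm. A picture is of the moment at which its call begins. There is no depth.
- ctrl.finish_job(): hands the job in, once; it reports no verdict.
The state is a dict: "time_s": time; "joints": joint angles; "dq": joint speeds; "tau": joint torques, N m; "eef_pos": TCP position; "ee_rot": TCP orientation; "force": force on the tool from outside, world axes, zero at the start; "wrist_torque": the same for the moment, N m; "grip_width": opening from 0.0 (shut) to 1.0 (fully open).
Only numpy, scipy, OpenCV 4.12 (cv2) and the standard library are available. Lean on these libraries where they do the work, as an engineer would, in place of code of your own. Each camera call takes 0.05 s, during which the arm holds its last target. There are 200 camera calls.

## Working session

There is one attempt and no reset: what is moved stays moved. The work goes in short steps, Python scripts to look and compute and a tool call to move; the robot and the scene stay as the last step left them, time stands still between calls to the robot, and variables do not carry over. Pictures are saved under pics/ and viewed, about 8 in all and at most 12, crops included, and the job is handed in when it is done.

Besides the shell and the picture viewer there is one more tool, called after "Emit:" by a JSON object that holds its "api" and its "payload". play_rows: Moves the arm, as the interface text tells. Its arguments: {"type":"object","properties":{"plan":{"type":"array"},"grip_force":{"type":"number"}},"required":["plan"]}

```bash
ls; mkdir -p pics
cat > h.py <<'E'
import numpy as np, cv2
from rig import sense, optics, ctrl
def cap(n,f=None):
    d=optics.capture(n)
    if f: cv2.imwrite('pics/'+f,d['img'])
    return d
def proj(d,P):
    P=np.atleast_2d(np.asarray(P,float)); T=np.array(d['world_to_cam'])
    c=P@T[:3,:3].T+T[:3,3]
    return np.c_[d['cx']+d['fx']*c[:,0]/-c[:,2], d['cy']+d['fy']*-c[:,1]/-c[:,2]]
def ray(d,u,v):
    T=np.array(d['world_to_cam']); R=T[:3,:3]
    o=-R.T@T[:3,3]; r=R.T@np.array([(u-d['cx'])/d['fx'],-(v-d['cy'])/d['fy'],-1.])
    return o,r/np.linalg.norm(r)
def atz(d,u,v,z):
    o,r=ray(d,u,v); return o+r*(z-o[2])/r[2]
def tri(*a):
    A=np.zeros((3,3));b=np.zeros(3)
    for d,u,v in a:
        o,r=ray(d,u,v);M=np.eye(3)-np.outer(r,r);A+=M;b+=M@o
    return np.linalg.solve(A,b)
E
python3 - <<'E'
from h import *
import pickle
a=cap('scene');b=cap('side')
pickle.dump((a,b),open('c0.pkl','wb'))
for d in(a,b):print({k:v for k,v in d.items() if k!='img'})
cv2.imwrite('pics/a.png',np.vstack([cv2.resize(a['img'],(800,600))]));cv2.imwrite('pics/b.png',cv2.resize(b['img'],(800,600)))
print(sense())
E
```

```text
pics
{'fx': 372.9966234304313, 'fy': 372.9966234304313, 'cx': 247.42779454262296, 'cy': 190.80935708198317, 'world_to_cam': array([[-7.01527368e-01,  7.12461133e-01, -1.60774912e-02,
         3.35895174e+02],
       [-5.10061313e-01, -4.86222445e-01,  7.09524623e-01,
         2.41658397e+02],
       [ 4.97691480e-01,  5.05951448e-01,  7.04497213e-01,
        -1.54351193e+03],
       [ 0.00000000e+00,  0.00000000e+00,  0.00000000e+00,
         1.00000000e+00]])}
{'fx': 424.71523665325896, 'fy': 424.71523665325896, 'cx': 245.47050616380795, 'cy': 189.64222977431567, 'world_to_cam': array([[ 7.39916784e-01, -6.72529920e-01, -1.50552352e-02,
        -3.43711675e+02],
       [ 4.13002488e-01,  4.36491511e-01,  7.99314773e-01,
        -2.89644031e+02],
       [-5.30991618e-01, -5.97644265e-01,  6.00723925e-01,
        -9.99149116e+02],
       [ 0.00000000e+00,  0.00000000e+00,  0.00000000e+00,
         1.00000000e+00]])}
{'time_s': 0.1, 'joints': array([ 9.67588532e-01,  3.13342860e-01,  1.49828528e+00, -7.15387323e-06,
        1.33100942e+00, -2.23414570e-01]), 'dq': array([-0.00125993, -0.00043812, -0.00179791,  0.00218786, -0.00094747,
        0.00037787]), 'tau': array([ 4.77363792e-03, -4.12900972e+01, -2.60138869e+01, -2.91819219e-06,
        3.00579479e-03,  3.03204808e-05]), 'eef_pos': array([194.51644562, 487.3832826 , 202.54706152]), 'ee_rot': array([-2.06658513e-04,  1.88756505e-01,  9.82023782e-01, -4.79855864e-04]), 'force': array([ 0.56345553, -0.39517077,  0.06745422]), 'wrist_torque': array([ 0.04934869, -0.00294519, -0.05362643]), 'grip_width': 1.0008725406224535}
```

View pics/a.png

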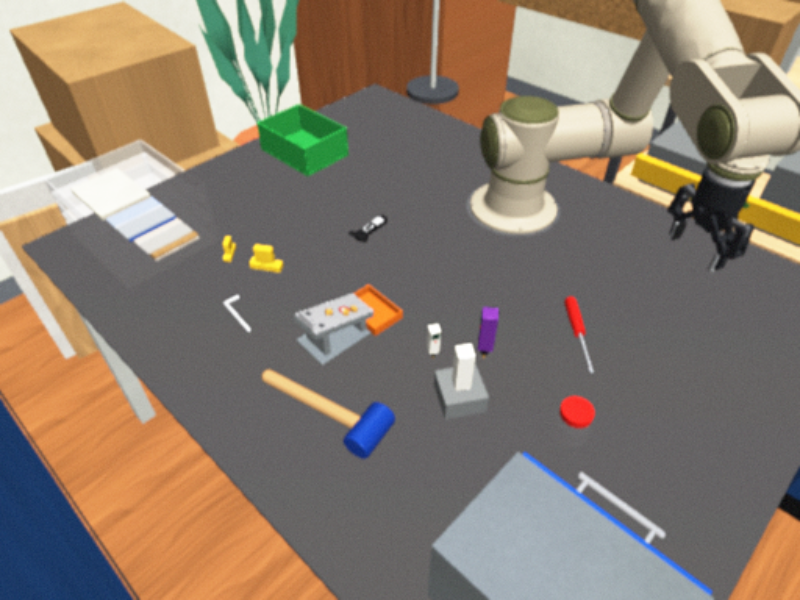

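View pics/b.png

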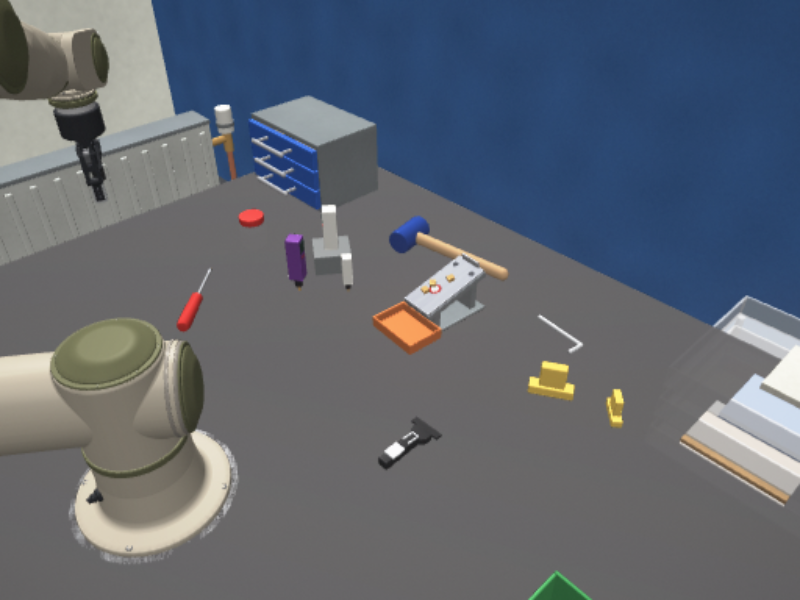

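Candidates, in 800-px side-view pixels:
- **Scraper:** large yellow (552,380), small yellow (616,408). The large one should be it.
- **Gauge:** white in the holder (330,228), small white (347,270), purple (296,257). The one in the holder is meant.

I'll measure these roughly and view close crops.

Run:
```python
from h import *
import pickle
a,b=pickle.load(open('c0.pkl','rb'))
k=.64
def t(n,pa,pb): print(n,tri((a,pa[0]*k,pa[1]*k),(b,pb[0]*k,pb[1]*k)).round(1))
t('tray',(375,308),(407,330));t('scr top',(264,250),(555,369));t('small',(229,243),(616,395))
t('ring',(347,310),(434,289));t('gauge top',(465,350),(329,209));t('lip?',(297,318),(466,258))
t('jar',(577,411),(251,217)); t('purple',(490,310),(296,238))
c1=cv2.resize(b['img'][150:240,225:385],(800,450),interpolation=cv2.INTER_CUBIC)
c2=cv2.resize(b['img'][215:285,320:420],(400,280),interpolation=cv2.INTER_CUBIC)
c3=cv2.resize(a['img'][140:240,130:270],(400,286),interpolation=cv2.INTER_CUBIC)
im=np.zeros((740,800,3),np.uint8);im[:450]=c1;im[450:730,:400]=c2;im[450:736,400:]=c3
cv2.imwrite('pics/c.png',cv2.resize(im,(648,600)))
```

```text
tray [524.1   4.    8.4]
scr top [ 598.  -281.5   53.9]
small [ 632.1 -378.8   40.5]
ring [603.1   7.8  64.1]
gauge top [572.3 286.2 139.4]
lip? [698.4  -5.9 101.7]
jar [495.4 479.4  69.8]
purple [459.9 253.5 131.6]
```

View pics/c.png

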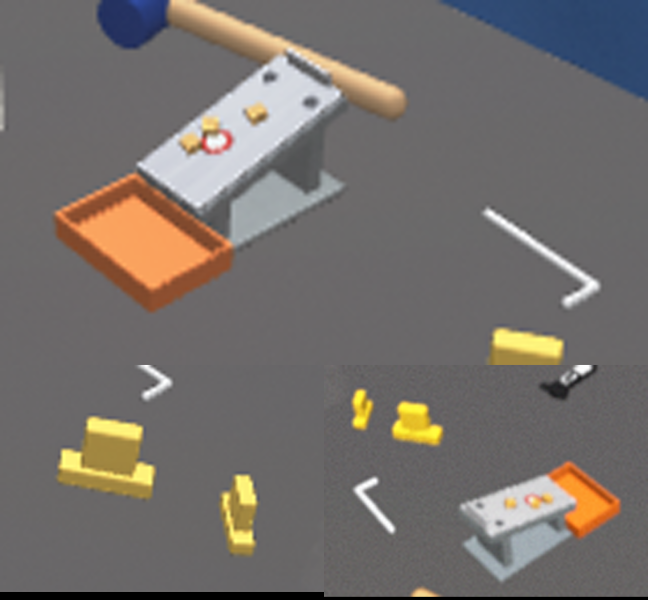

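Run:
```python
from h import *
import pickle
from scipy.spatial.transform import Rotation as R
a,b=pickle.load(open('c0.pkl','rb'))
s=lambda u,v:(225+u/4.05,150+v/4.05)
s2=lambda u,v:(320+u/3.24,215+(v-364.5)/3.24)
print('scr foot bottom',[atz(b,*s2(*p),0).round(0) for p in[(58,484),(152,497)]])
print('foot top',[atz(b,*s2(*p),18).round(0) for p in[(60,455),(155,470)]])
print('rib top',[atz(b,*s2(*p),62).round(0) for p in[(85,420),(142,426)]])
print('plate low',[atz(b,*s(*p),51).round(0) for p in[(139,163),(202,208)]])
print('plate hi',[atz(b,*s(*p),89).round(0) for p in[(287,57),(347,97)]])
print('small foot', [atz(b,*s2(*p),0).round(0) for p in[(222,517),(230,553),(254,550)]])
# holder top corners / gauge
q=sense()['ee_rot'];print(R.from_quat(q,scalar_first=True).as_matrix().round(3))
```

```text
scr foot bottom [array([ 567., -258.,    0.]), array([ 612., -320.,    0.])]
foot top [array([ 580., -248.,   18.]), array([ 622., -312.,   18.])]
rib top [array([ 587., -261.,   62.]), array([ 614., -297.,   62.])]
plate low [array([557.,  39.,  51.]), array([553., -32.,  51.])]
plate hi [array([700.,  22.,  89.]), array([692., -45.,  89.])]
small foot [array([ 634., -371.,    0.]), array([ 605., -397.,    0.]), array([ 622., -408.,   -0.])]
[[-0.929  0.371 -0.001]
 [ 0.371  0.929 -0.001]
 [ 0.    -0.001 -1.   ]]
```

Emit:
{"api": "play_rows", "payload": {"plan": [[19,-37,0,0,0,0,1],[19,-37,0,0,0,0,1],[19,-37,0,0,0,0,1],[19,-37,0,0,0,0,1],[19,-37,0,0,0,0,1]]}}

```text
time_s: 0.52
eef_pos: [286.1, 302.0, 199.9]
ee_rot: [-0.002, 0.183, 0.983, -0.001]
force: [2.0, 1.1, 0.4]
grip_width: 0.999
```

Emit:
{"api": "play_rows", "payload": {"plan": [[19,-37,0,0,0,0,1],[19,-37,0,0,0,0,1],[19,-37,0,0,0,0,1],[19,-37,0,0,0,0,1],[19,-37,0,0,0,0,1]]}}

```text
time_s: 0.93
eef_pos: [378.4, 114.9, 199.5]
ee_rot: [-0.002, 0.182, 0.983, -0.001]
force: [0.5, 0.6, -0.3]
grip_width: 0.996
```

Emit:
{"api": "play_rows", "payload": {"plan": [[19,-37,0,0,0,0,1],[19,-37,0,0,0,0,1],[19,-37,0,0,0,0,1],[19,-37,0,0,0,0,1],[19,-37,0,0,0,0,1]]}}

```text
time_s: 1.35
eef_pos: [470.6, -72.1, 199.2]
ee_rot: [-0.002, 0.183, 0.983, -0.001]
force: [0.7, 1.2, 0.5]
grip_width: 1.0
```

Emit:
{"api": "play_rows", "payload": {"plan": [[18,-30,0,0,0,-0.114,1],[18,-30,0,0,0,-0.114,1],[18,-30,0,0,0,-0.114,1],[18,-30,0,0,0,-0.114,1],[18,-30,0,0,0,-0.114,1]]}}

```text
time_s: 1.77
eef_pos: [562.5, -232.0, 197.1]
ee_rot: [-0.004, 0.463, 0.886, -0.0]
force: [0.3, 0.5, 0.8]
grip_width: 1.0
```

Emit:
{"api": "play_rows", "payload": {"plan": [[18,-30,-5,0,0,0,1],[18,-30,-15,0,0,0,1],[0,0,-20,0,0,0,1],[0,0,0,0,0,0,1],[0,0,0,0,0,0,1]]}}

```text
time_s: 2.18
eef_pos: [600.4, -301.6, 151.2]
ee_rot: [-0.006, 0.469, 0.883, -0.0]
force: [0.6, 0.5, 1.9]
grip_width: 1.004
```

Run:
```python
from h import *
d=cap('wrist','w1.png'); print({k:np.round(v,3) for k,v in d.items() if k!='img'}); s=sense();print(s['joints'],s['eef_pos'],s['ee_rot'])
import pickle;pickle.dump(d,open('w1.pkl','wb'))
```

```text
{'fx': np.float64(299.12), 'fy': np.float64(299.12), 'cx': np.float64(253.004), 'cy': np.float64(187.84), 'world_to_cam': array([[ 8.28000e-01,  5.60000e-01, -6.00000e-03, -3.27389e+02],
       [-5.33000e-01,  7.86000e-01, -3.13000e-01,  5.81023e+02],
       [-1.71000e-01,  2.62000e-01,  9.50000e-01, -1.51516e+02],
       [ 0.00000e+00,  0.00000e+00,  0.00000e+00,  1.00000e+00]])}
[-0.63814388  0.68999321  1.04934494 -0.00180241  1.41392612 -1.23201232] [ 600.20971683 -300.98647695  151.09550832] [-5.90313553e-03  4.69132926e-01  8.83107836e-01 -9.11710036e-06]
```

View pics/w1.png

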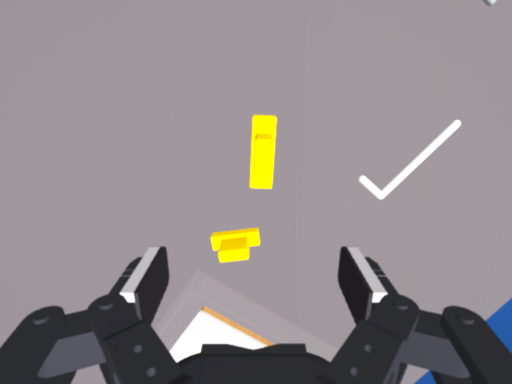

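Run:
```python
from h import *
import pickle
d=pickle.load(open('w1.pkl','rb'))
print('cam',ray(d,0,0)[0])
print(proj(d,[[599,-282,0],[599,-282,62],[622,-390,0],[600,-301,151]]))
hsv=cv2.cvtColor(d['img'],cv2.COLOR_BGR2HSV)
m=cv2.inRange(hsv,(24,200,150),(36,255,255))
n,l,s,c=cv2.connectedComponentsWithStats(m)
for i in range(1,n):
    if s[i,4]>100:
        r=cv2.minAreaRect(np.argwhere(l==i)[:,::-1].astype(np.float32)); print(s[i],c[i],r); print(cv2.boxPoints(r).round(1).tolist())
c=cv2.resize(d['img'][100:200,220:310],(540,600),interpolation=cv2.INTER_CUBIC);cv2.imwrite('pics/w1c.png',c)
```

```text
cam [ 555.35008508 -233.50097284  323.71647889]
[[262.97305879 151.44680371]
 [264.7484338  165.05850057]
 [227.64482776 235.44834791]
 [253.33871503 223.91233369]]
[ 250  115   26   73 1630] [262.27607362 150.90184049] ((262.5316467285156, 151.25665283203125), (23.021717071533203, 72.31752014160156), 2.436648368835449)
[[249.5, 186.89999389648438], [252.60000610351562, 114.5999984741211], [275.6000061035156, 115.5999984741211], [272.5, 187.89999389648438]]
[ 211  228   49   34 1156] [234.45415225 243.61418685] ((235.53585815429688, 245.0546112060547), (29.210311889648438, 47.320701599121094), 83.2901611328125)
[[210.3000030517578, 233.3000030517578], [257.29998779296875, 227.8000030517578], [260.70001220703125, 256.79998779296875], [213.6999969482422, 262.29998779296875]]
```

View pics/w1c.png

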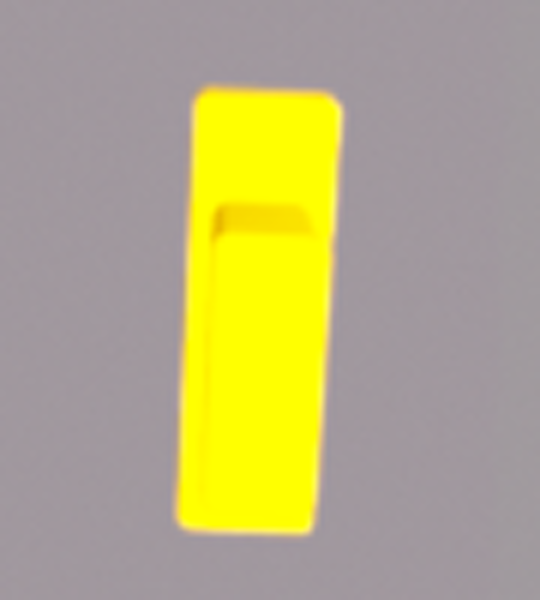

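The close crop shows the large scraper: foot 24 x 76, with the rib end-on. The small one lies below it in the wrist view at (235,245). I'll compute the rib pose.

```bash
python3 - <<'E'
from h import *
import pickle
d=pickle.load(open('w1.pkl','rb'))
f=lambda p,z:atz(d,220+p[0]/6,100+p[1]/6,z)
A,B,C=f((215,235),62),f((328,238),62),f((313,533),62)
E_,F=f((195,90),18),f((341,95),18)
print(A,B,C,E_,F)
print('rib w,l',np.linalg.norm(A-B),np.linalg.norm(B-C),'foot w',np.linalg.norm(E_-F))
print('rib centre',(A+C)/2)
ex=(B-C)/np.linalg.norm(B-C); print('long axis angle',np.degrees(np.arctan2(ex[1],ex[0])), 'from left foot edge', )
G=f((178,522),62);
E
python3 -c "
from h import *
from scipy.spatial.transform import Rotation as R
M=R.from_quat(sense()['ee_rot'],scalar_first=True).as_matrix();print(M.round(3),np.degrees(np.arctan2(M[1,1],M[0,1])))"
```

```text
[ 579.29303897 -267.27224691   62.        ] [ 593.17302119 -258.39797707   62.        ] [ 617.49395141 -296.65623396   62.        ] [ 567.03696039 -254.92142478   18.        ] [ 587.57414648 -242.00134664   18.        ]
rib w,l 16.47442173178944 45.33433430446261 foot w 24.26323209164779
rib centre [ 598.39349519 -281.96424044   62.        ]
long axis angle 122.44428705176401 from left foot edge
[[-0.56   0.829 -0.01 ]
 [ 0.829  0.56   0.006]
 [ 0.01  -0.006 -1.   ]] 34.04454202049808
```

Emit:
{"api": "play_rows", "payload": {"plan": [[-2,19,-20,-0.006,-0.01,-0.03,1],[0,0,0,0,0,0,1],[0,0,0,0,0,0,1]]}}

```text
time_s: 2.48
eef_pos: [597.9, -279.7, 134.2]
ee_rot: [0.002, 0.482, 0.876, -0.0]
force: [-0.8, -0.8, 0.5]
grip_width: 1.004
```

```bash
cat >> h.py <<'E'
from scipy.spatial.transform import Rotation as R
def st():
    s=sense();M=R.from_quat(s['ee_rot'],scalar_first=True).as_matrix()
    print('t',s['time_s'],'p',s['eef_pos'].round(1),'y',M[:,1].round(3),np.degrees(np.arctan2(M[1,1],M[0,1])).round(1),'z',M[:,2].round(4),'F',s['force'].round(1),'g',round(s['grip_width'],3),'j',s['joints'].round(2));return s,M
E
python3 -c "
from h import *
st()"
```

```text
t 2.4833 p [ 597.9 -279.7  134.2] y [0.845 0.535 0.001] 32.4 z [ 0.0023 -0.0021 -1.    ] F [-0.8 -0.8  0.5] g 1.004 j [-0.61  0.67  1.14 -0.    1.34 -1.18]
```

Emit:
{"api": "play_rows", "payload": {"plan": [[0.5,-2,-27,0,0,0,1],[0,0,-27,0,0,0,1],[0,0,-27,0,0,0,1],[0,0,-20,0,0,0,1],[0,0,0,0,0,0,1]]}}

```text
time_s: 2.9
eef_pos: [602.1, -282.1, 41.4]
ee_rot: [0.01, 0.48, 0.877, -0.001]
force: [-0.6, 0.0, 0.0]
grip_width: 1.003
```

```bash
python3 -c "
from h import *
st()"
```

```text
t 2.9 p [ 602.1 -282.1   41.4] y [0.842 0.54  0.007] 32.7 z [ 0.0159 -0.0118 -0.9998] F [-0.6  0.   0. ] g 1.003 j [-0.61  0.76  1.23 -0.    1.14 -1.18]
```

Emit:
{"api": "play_rows", "payload": {"plan": [[-4,0,-14,0.012,0.016,-0.005,1],[0,0,0,0,0,0,1],[0,0,0,0,0,0,1]]}}

```text
time_s: 3.15
eef_pos: [599.7, -283.1, 31.4]
ee_rot: [0.002, 0.481, 0.876, -0.0]
force: [0.7, 0.2, 0.8]
grip_width: 1.002
```

Emit:
{"api": "play_rows", "payload": {"plan": [[0,0,0,0,0,0,-1],[0,0,0,0,0,0,-1],[0,0,0,0,0,0,-1],[0,0,0,0,0,0,-1],[0,0,0,0,0,0,-1]], "grip_force": 60}}

```text
time_s: 3.57
eef_pos: [601.5, -284.4, 36.1]
ee_rot: [0.005, 0.481, 0.876, -0.001]
force: [0.2, 0.4, -1.1]
grip_width: 0.3
```

Emit:
{"api": "play_rows", "payload": {"plan": [[0,0,0,0,0,0,-1],[0,0,0,0,0,0,-1],[0,0,0,0,0,0,-1]]}}

```text
time_s: 3.82
eef_pos: [601.6, -284.5, 36.6]
ee_rot: [0.006, 0.481, 0.876, -0.001]
force: [0.1, 0.2, 0.2]
grip_width: 0.004
```

```bash
python3 -c "
from h import *
st()"
```

```text
t 3.8167 p [ 601.6 -284.5   36.6] y [0.844 0.537 0.004] 32.4 z [ 0.0093 -0.0065 -0.9999] F [0.1 0.2 0.2] g 0.004 j [-0.62  0.77  1.22  0.    1.14 -1.18]
```

Run:
```python
from h import *
import pickle
a=cap('wrist');b=cap('side');pickle.dump((a,b),open('c1.pkl','wb'))
p=proj(b,[[601.6,-284.5,36.6],[598.5,-282,62]]);print(p,proj(a,[[598.5,-282,62]]))
u,v=p[0].astype(int)
c=cv2.resize(b['img'][max(v-70,0):v+50,u-60:min(u+60,512)],(400,400),interpolation=cv2.INTER_CUBIC)
w=cv2.resize(a['img'],(400,300));im=np.zeros((400,800,3),np.uint8);im[:,:400]=c;im[:300,400:]=w
cv2.imwrite('pics/d.png',im)
```

```text
[[355.63101844 240.95465427]
 [355.49326089 233.97840846]] [[251.18212939 239.57896971]]
```

View pics/d.png

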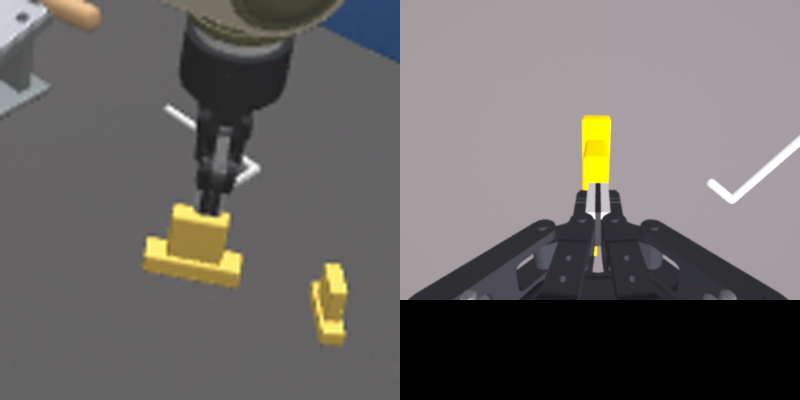

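Run:
```python
from h import *
import pickle
a,b=pickle.load(open('c1.pkl','rb'));w=pickle.load(open('w1.pkl','rb'));s0,b0=pickle.load(open('c0.pkl','rb'))
print('tip tri',tri((a,252,234),(b,358,233.6)), 'wrist ray at z', [atz(a,252,234,z).round(0) for z in(36,62)],[atz(b,358,233.6,z).round(0) for z in(36,62)])
C=np.array([[579.3,-267.3,62],[593.2,-258.4,62],[567,-254.9,18],[587.6,-242,18]])
print(proj(a,C)); print('TCP in wrist',proj(a,[601.6,-284.5,36.6]))
print('start TCP',proj(s0,[194.5,487.4,202.5])*1.5625,proj(b0,[194.5,487.4,202.5])*1.5625)
f=a['img']
cv2.imwrite('pics/e.png',cv2.resize(f[140:300,200:300],(500,600)[::1],interpolation=cv2.INTER_CUBIC))
cv2.imwrite('pics/e.png',np.hstack([cv2.resize(f[130:280,210:300],(360,600)),cv2.resize(b['img'][200:270,320:390],(430,600)) ]))
```

```text
tip tri [ 601.52475265 -283.11031541   59.69228102] wrist ray at z [array([ 605., -291.,   36.]), array([ 597., -279.,   62.])] [array([ 630., -271.,   36.]), array([ 604., -286.,   62.])]
[[235.23932488 201.17233902]
 [266.76473471 201.05391976]
 [232.5094165  150.96735005]
 [270.28027251 151.21651433]]
TCP in wrist [[253.27994313 224.99334335]]
start TCP [[686.12305081 271.05342206]] [[106.72340612 210.08599128]]
```

View pics/e.png

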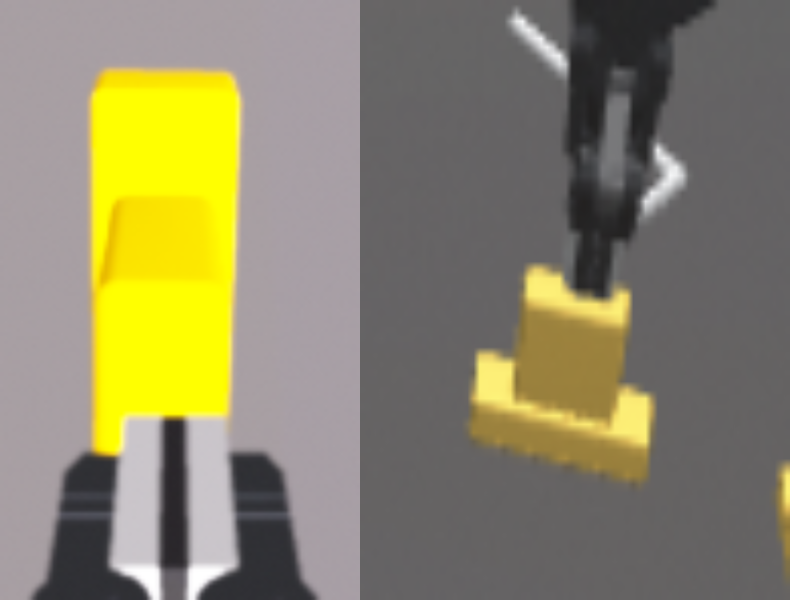

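The image shows the fingers shut on top of the rib, at z about 62, while the reported TCP is 36. The real fingertips are therefore about 25 mm behind the reported TCP. The start image agrees: the tips appear about 38 mm back when open. I'll open, go lower and watch the force.

Emit:
{"api": "play_rows", "payload": {"plan": [[0,0,2,0,0,0,1],[0,0,0,0,0,0,1],[0,0,0,0,0,0,1],[0,0,0,0,0,0,1],[0,0,0,0,0,0,1]]}}

```text
time_s: 4.33
eef_pos: [601.6, -284.4, 38.6]
ee_rot: [0.005, 0.481, 0.877, -0.001]
force: [0.5, -0.0, -0.2]
grip_width: 0.708
```

Emit:
{"api": "play_rows", "payload": {"plan": [[-3,2,0,0.006,0.009,0,1],[0,0,0,0,0,0,1],[0,0,0,0,0,0,1]]}}

```text
time_s: 4.58
eef_pos: [598.2, -282.2, 38.6]
ee_rot: [-0.001, 0.481, 0.877, -0.0]
force: [0.2, 0.7, 0.4]
grip_width: 1.0
```

Run:
```python
from h import *
s,M=st()
a=cap('wrist');b=cap('side');import pickle;pickle.dump((a,b),open('c2.pkl','wb'))
m=cv2.inRange(cv2.cvtColor(b['img'],cv2.COLOR_BGR2HSV),(20,80,80),(36,255,255))
n,l,q,c=cv2.connectedComponentsWithStats(m)
print([ (q[i].tolist()) for i in range(1,n) if q[i,4]>60])
b0=pickle.load(open('c0.pkl','rb'))[1]
m=cv2.inRange(cv2.cvtColor(b0['img'],cv2.COLOR_BGR2HSV),(20,80,80),(36,255,255))
n,l,q,c=cv2.connectedComponentsWithStats(m)
print([ (q[i].tolist()) for i in range(1,n) if q[i,4]>60])
```

```text
t 4.5833 p [ 598.2 -282.2   38.6] y [ 0.844  0.537 -0.001] 32.4 z [-1.1e-03  5.0e-04 -1.0e+00] F [0.2 0.7 0.4] g 1.0 j [-0.62  0.76  1.22 -0.    1.16 -1.18]
[[338, 231, 30, 25, 427], [388, 249, 12, 25, 218]]
[[338, 231, 30, 25, 513], [388, 249, 12, 25, 218]]
```

Emit:
{"api": "play_rows", "payload": {"plan": [[0,0,-12,0,0,0,1],[0,0,-12,0,0,0,1],[0,0,-4,0,0,0,1],[0,0,0,0,0,0,1]]}}

```text
time_s: 5.02
eef_pos: [597.9, -282.0, 7.1]
ee_rot: [-0.001, 0.481, 0.877, -0.0]
force: [0.2, -0.7, -0.1]
grip_width: 0.997
```

```bash
python3 -c "
from h import *
st()"
```

```text
t 5.0167 p [ 597.9 -282.     7.1] y [ 0.844  0.537 -0.001] 32.4 z [-1.6e-03  8.0e-04 -1.0e+00] F [ 0.2 -0.7 -0.1] g 0.997 j [-0.62  0.8   1.24 -0.    1.1  -1.18]
```

Emit:
{"api": "play_rows", "payload": {"plan": [[0,0,0,0,0,0,-1],[0,0,0,0,0,0,-1],[0,0,0,0,0,0,-1],[0,0,0,0,0,0,-1],[0,0,0,0,0,0,-1]], "grip_force": 60}}

```text
time_s: 5.43
eef_pos: [597.8, -281.9, 6.5]
ee_rot: [-0.001, 0.481, 0.877, 0.0]
force: [0.6, 1.0, -0.1]
grip_width: 0.298
```

Emit:
{"api": "play_rows", "payload": {"plan": [[0,0,0,0,0,0,-1],[0,0,0,0,0,0,-1],[0,0,0,0,0,0,-1]]}}

```text
time_s: 5.68
eef_pos: [598.1, -282.1, 7.2]
ee_rot: [-0.001, 0.481, 0.876, -0.0]
force: [0.3, 0.5, -1.0]
grip_width: 0.201
```

```bash
python3 -c "
from h import *
st()"
```

```text
t 5.6833 p [ 598.1 -282.1    7.2] y [ 0.844  0.536 -0.001] 32.4 z [-1.4e-03  6.0e-04 -1.0e+00] F [ 0.3  0.5 -1. ] g 0.201 j [-0.62  0.8   1.24 -0.    1.1  -1.18]
```

Emit:
{"api": "play_rows", "payload": {"plan": [[0,0,20,0,0,0,-1],[0,0,35,0,0,0,-1],[0,0,35,0,0,0,-1],[0,0,35,0,0,0,-1],[0,0,30,0,0,0,-1]]}}

```text
time_s: 6.1
eef_pos: [592.7, -278.5, 158.1]
ee_rot: [-0.011, 0.481, 0.876, 0.001]
force: [0.8, -0.4, -1.1]
grip_width: 0.204
```

Emit:
{"api": "play_rows", "payload": {"plan": [[2,20,8,0,0,-0.11,-1],[4,28,0,0,0,-0.115,-1],[4,28,0,0,0,-0.115,-1],[4,28,0,0,0,-0.115,-1],[4,28,0,0,0,-0.115,-1]]}}

```text
time_s: 6.52
eef_pos: [611.8, -149.0, 175.2]
ee_rot: [-0.003, 0.719, 0.695, 0.002]
force: [1.0, 0.1, -1.5]
grip_width: 0.199
```

Emit:
{"api": "play_rows", "payload": {"plan": [[4,28,0,0,0,-0.1,-1],[4,20,0,0,0,0,-1],[4,10,0,0,0,0,-1],[0,0,0,0,0,0,-1],[0,0,0,0,0,0,-1]]}}

```text
time_s: 6.93
eef_pos: [623.6, -81.9, 174.9]
ee_rot: [-0.004, 0.755, 0.656, 0.003]
force: [-0.1, -0.8, -1.2]
grip_width: 0.202
```

Run:
```python
from h import *
st();d=cap('wrist');b=cap('side');a=cap('scene')
import pickle;pickle.dump((a,b,d),open('c3.pkl','wb'))
im=d['img']
print(proj(d,[[555,3,51],[696,-11,89],[605,6,64]]))
cv2.imwrite('pics/f.png',cv2.resize(im,(800,600),interpolation=cv2.INTER_CUBIC))
```

```text
t 6.9333 p [623.6 -81.9 174.9] y [ 0.99  -0.139 -0.002] -8.0 z [-0.001   0.0091 -1.    ] F [-0.1 -0.8 -1.2] g 0.202 j [-0.32  0.57  1.19  0.01  1.39 -0.18]
[[169.69667857  96.70087015]
 [329.09812353  90.58362637]
 [219.58141923  85.5063539 ]]
```

View pics/f.png

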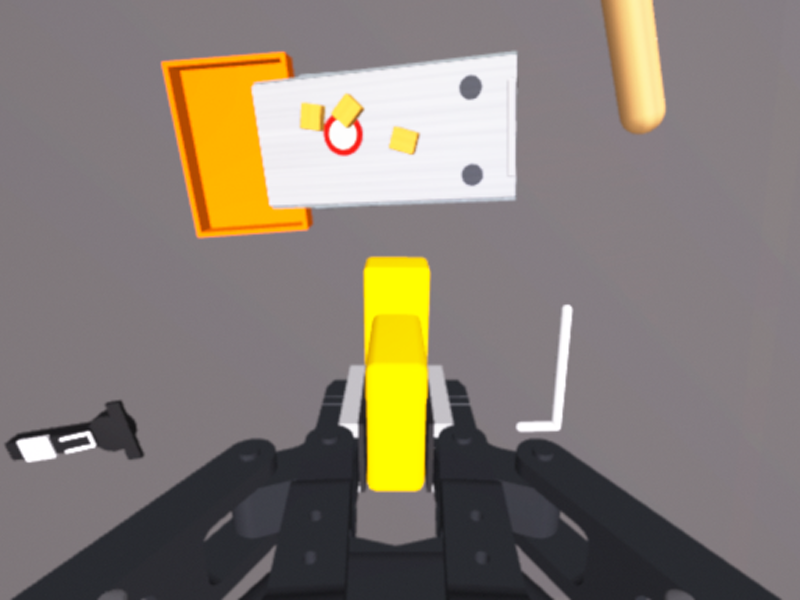

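```bash
cat >> h.py <<'E'
def plateT(p):
    x,y,yaw,*z=p; z=z[0] if z else 70
    return R.from_euler('ZY',[yaw,-np.radians(15)]).as_matrix(),np.array([x,y,z])
def onplate(d,u,v,p,h=0):
    Rm,c=plateT(p);c=c+Rm[:,2]*h;o,r=ray(d,u,v)
    P=o+r*((c-o)@Rm[:,2])/(r@Rm[:,2]);return P,Rm.T@(P-c)
E
python3 - <<'E'
from h import *
import pickle
from scipy.optimize import least_squares
a,b,d=pickle.load(open('c3.pkl','rb'))
L=np.array([[-75,35,0],[-75,-35,0],[75,35,0],[75,-35,0.]])
px=np.array([[253,84],[271,207],[516,52],[515,198]])/1.5625
def f(p):
    Rm,c=plateT(p);return (proj(d,L@Rm.T+c)-px).ravel()
for p0 in([626,-4,-.1],[626,-4,-.1,70]):
    r=least_squares(f,p0);print(r.x,r.fun.round(1))
    print(plateT(r.x)[0].round(3))
    for n,q,h in(('ring',(343,134),0),('c0',(311,117),8),('c1',(347,110),8),('c2',(403,140),8)):
        P,l=onplate(d,q[0]/1.5625,q[1]/1.5625,r.x,h);print(n,P.round(1),l.round(1))
p=least_squares(f,[626,-4,-.1]).x
Rm,c=plateT(p)
s0,b0=pickle.load(open('c0.pkl','rb'))
print(proj(b0,L@Rm.T+c)); print([ (225+u/4.05,150+v/4.05) for u,v in((139,163),(202,208),(287,57),(347,97))])
m=lambda im:cv2.inRange(cv2.cvtColor(im,cv2.COLOR_BGR2HSV),(170,100,80),(180,255,255))|cv2.inRange(cv2.cvtColor(im,cv2.COLOR_BGR2HSV),(0,150,80),(4,255,255))
k=m(d['img']);ys,xs=np.nonzero(k[60:110,190:250]);print('ring box',xs.min()+190,xs.max()+190,ys.min()+60,ys.max()+60)
E
```

```text
[ 6.25196733e+02  3.33574672e-01 -6.71574538e-02] [-1.   0.7 -0.5 -0.7  0.7  1.   0.6 -1.1]
[[ 0.964  0.067 -0.258]
 [-0.065  0.998  0.017]
 [ 0.259  0.     0.966]]
ring [605.    5.8  64.5] [-21.3   4.1   0. ]
c0 [589.2  17.   68.4] [-36.2  14.3  -0. ]
c1 [610.3  17.5  74. ] [-14.4  16.1   0. ]
c2 [638.3  -2.2  81.8] [15.9 -1.6 -0. ]
[ 6.25216408e+02  3.62104667e-01 -6.71658929e-02  6.93220349e+01] [-0.8  0.8 -0.4 -0.9  0.5  1.1  0.4 -1.2]
[[ 0.964  0.067 -0.258]
 [-0.065  0.998  0.017]
 [ 0.259  0.     0.966]]
ring [604.9   5.8  63.8] [-21.4   4.1  -0. ]
c0 [589.1  17.1  67.6] [-36.3  14.3   0. ]
c1 [610.2  17.5  73.3] [-14.5  16.1  -0. ]
c2 [638.4  -2.2  81.2] [15.9 -1.6  0. ]
[[258.46578959 190.42461652]
 [273.78575742 201.52878377]
 [293.92052772 162.88438037]
 [309.89014406 172.6352061 ]]
[(259.320987654321, 190.2469135802469), (274.87654320987656, 201.35802469135803), (295.8641975308642, 164.07407407407408), (310.679012345679, 173.9506172839506)]
ring box 207 231 75 99
```

```bash
cat >> h.py <<'E'
PL=[625.4,.3,-.067]
def goal(P,Rt):
    s,M=st(); d=np.asarray(P)-s['eef_pos']; w=R.from_matrix(Rt@M.T).as_rotvec()
    print('shift',d.round(1),'turn',w.round(4))
def sgoal(x,y,h):
    Rm,c=plateT(PL); n=Rm[:,2]; Rt=np.c_[np.cross(Rm[:,0],-n),Rm[:,0],-n]
    goal(c+Rm@[x,y,h]+7.2*n,Rt)
E
python3 -c "
from h import *
sgoal(48,0,40)"
```

```text
t 7.0833 p [623.5 -83.1 174.9] y [ 0.99  -0.141 -0.002] -8.1 z [-0.001   0.0091 -1.    ] F [-0.  -0.6 -1.8] g 0.199 j [-0.32  0.57  1.19  0.01  1.39 -0.18]
shift [ 35.9  81.1 -46.9] turn [-0.0363 -0.2618  0.0733]
```

Emit:
{"api": "play_rows", "payload": {"plan": [[12,27,0,-0.012,-0.087,0.024,-1],[12,27,0,-0.012,-0.087,0.024,-1],[12,25,0,-0.012,-0.087,0.024,-1],[0,0,-30,0,0,0,-1],[0,0,0,0,0,0,-1]]}}

```text
time_s: 7.5
eef_pos: [660.6, -7.9, 144.5]
ee_rot: [0.1, 0.726, 0.674, 0.093]
force: [-0.3, -0.4, -3.5]
grip_width: 0.202
```

```bash
python3 -c "
from h import *
sgoal(48,0,15)"
```

```text
t 7.5 p [660.6  -7.9 144.5] y [ 0.96  -0.071  0.271] -4.2 z [ 0.2699 -0.0202 -0.9627] F [-0.3 -0.4 -3.5] g 0.202 j [-0.2   0.5   1.41  0.04  0.96 -0.15]
shift [  5.3   5.5 -40.7] turn [0.0011 0.0122 0.0068]
```

Emit:
{"api": "play_rows", "payload": {"plan": [[3,3,-15,0,0.012,0.007,-1],[2,2,-15,0,0,0,-1],[0,0,-7,0,0,0,-1],[0,0,0,0,0,0,-1],[0,0,0,0,0,0,-1]]}}

```text
time_s: 7.92
eef_pos: [666.8, -8.1, 110.6]
ee_rot: [0.097, 0.726, 0.675, 0.088]
force: [1.0, 0.2, -1.7]
grip_width: 0.199
```

```bash
python3 -c "
from h import *
sgoal(48,0,2)"
```

```text
t 7.9167 p [666.8  -8.1 110.6] y [ 0.963 -0.069  0.26 ] -4.1 z [ 0.2589 -0.021  -0.9657] F [ 1.   0.2 -1.7] g 0.199 j [-0.2   0.55  1.42  0.04  0.91 -0.15]
shift [  2.5   5.5 -19.3] turn [0.0025 0.0007 0.0049]
```

Emit:
{"api": "play_rows", "payload": {"plan": [[2,5,-8,0,0,0.004,-1],[0,1,-6,0,0,0,-1],[0,0,-2,0,0,0,-1],[0,0,0,0,0,0,-1]]}}

```text
time_s: 8.25
eef_pos: [670.1, -3.3, 96.3]
ee_rot: [0.098, 0.725, 0.676, 0.089]
force: [-0.5, 0.9, -1.4]
grip_width: 0.199
```

```bash
python3 -c "
from h import *
sgoal(48,0,1)"
```

```text
t 8.25 p [670.1  -3.3  96.3] y [ 0.962 -0.066  0.263] -3.9 z [ 0.2625 -0.0212 -0.9647] F [-0.5  0.9 -1.4] g 0.199 j [-0.19  0.57  1.42  0.04  0.88 -0.14]
shift [-0.6  0.6 -6. ] turn [0.0034 0.0044 0.0023]
```

Emit:
{"api": "play_rows", "payload": {"plan": [[-0.5,0.5,-3,0.003,0.004,0,-1],[0,0,-1.5,0,0,0,-1],[0,0,0,0,0,0,-1]]}}

```text
time_s: 8.5
eef_pos: [669.7, -2.6, 91.9]
ee_rot: [0.096, 0.725, 0.676, 0.089]
force: [-0.9, -0.6, -1.9]
grip_width: 0.196
```

```bash
python3 -c "
from h import *
sgoal(48,0,1)"
```

```text
t 8.5 p [669.7  -2.6  91.9] y [ 0.963 -0.067  0.259] -4.0 z [ 0.2588 -0.018  -0.9658] F [-0.9 -0.6 -1.9] g 0.196 j [-0.19  0.58  1.42  0.04  0.88 -0.15]
shift [-0.2 -0.  -1.5] turn [0.0002 0.0006 0.0021]
```

Emit:
{"api": "play_rows", "payload": {"plan": [[0,0,-1,0,0,0,-1],[0,0,0,0,0,0,-1]]}}

```text
time_s: 8.67
eef_pos: [669.8, -2.7, 90.9]
ee_rot: [0.096, 0.725, 0.676, 0.089]
force: [0.6, 0.6, -1.7]
grip_width: 0.192
```

```bash
python3 -c "
from h import *
sgoal(48,0,1)"
```

```text
t 8.6667 p [669.8  -2.7  90.9] y [ 0.963 -0.067  0.26 ] -4.0 z [ 0.2589 -0.0181 -0.9657] F [ 0.6  0.6 -1.7] g 0.192 j [-0.19  0.58  1.43  0.04  0.87 -0.15]
shift [-0.2 -0.  -0.5] turn [0.0002 0.0007 0.0021]
```

Emit:
{"api": "play_rows", "payload": {"plan": [[-5,0.3,-1.3,0,0,0,-1],[-5,0.3,-1.3,0,0,0,-1],[-5,0.3,-1.3,0,0,0,-1],[-5,0.3,-1.3,0,0,0,-1],[-5,0.3,-1.3,0,0,0,-1]]}}

```text
time_s: 9.08
eef_pos: [642.9, -1.1, 84.2]
ee_rot: [0.096, 0.725, 0.676, 0.09]
force: [0.5, -0.4, -2.0]
grip_width: 0.2
```

```bash
python3 -c "
from h import *
sgoal(20,0,1)"
```

```text
t 9.0833 p [642.9  -1.1  84.2] y [ 0.963 -0.067  0.26 ] -4.0 z [ 0.2598 -0.0183 -0.9655] F [ 0.5 -0.4 -2. ] g 0.2 j [-0.2   0.54  1.52  0.05  0.82 -0.16]
shift [-0.3  0.3 -1.1] turn [0.0005 0.0017 0.0021]
```

Emit:
{"api": "play_rows", "payload": {"plan": [[-5,0.4,-1.6,0,0,0,-1],[-5,0.3,-1.4,0,0,0,-1],[-5,0.3,-1.4,0,0,0,-1],[-5,0.3,-1.4,0,0,0,-1],[-5,0.3,-1.4,0,0,0,-1]]}}

```text
time_s: 9.5
eef_pos: [614.8, 0.7, 76.5]
ee_rot: [0.096, 0.725, 0.676, 0.09]
force: [0.4, 0.2, -2.2]
grip_width: 0.202
```

Emit:
{"api": "play_rows", "payload": {"plan": [[-5,0.3,-1.3,0,0,0,-1],[-5,0.3,-1.3,0,0,0,-1],[-5,0.3,-1.3,0,0,0,-1],[-5,0.3,-1.3,0,0,0,-1]]}}

```text
time_s: 9.83
eef_pos: [592.6, 2.0, 70.8]
ee_rot: [0.096, 0.725, 0.676, 0.09]
force: [0.3, -0.7, -2.5]
grip_width: 0.2
```

```bash
python3 -c "
from h import *
sgoal(-26,0,1)"
```

```text
t 9.8333 p [592.6   2.   70.8] y [ 0.963 -0.067  0.261] -4.0 z [ 0.2603 -0.0185 -0.9654] F [ 0.3 -0.7 -2.5] g 0.2 j [-0.21  0.46  1.69  0.06  0.73 -0.18]
shift [5.6 0.1 0.4] turn [0.0006 0.0022 0.0021]
```

Emit:
{"api": "play_rows", "payload": {"plan": [[-5,0.3,-1.6,0,0,0,-1],[-5,0.3,-1.5,0,0,0,-1],[-5,0.3,-1.4,0,0,0,-1],[-5,0.3,-1.4,0,0,0,-1]]}}

```text
time_s: 10.17
eef_pos: [570.5, 3.3, 64.5]
ee_rot: [0.097, 0.725, 0.676, 0.09]
force: [0.4, 0.2, -2.1]
grip_width: 0.199
```

Emit:
{"api": "play_rows", "payload": {"plan": [[-5,0.3,-1.3,0,0,0,-1],[-5,0.3,-1.3,0,0,0,-1],[-5,0.3,-1.3,0,0,0,-1],[-2,0.1,-0.5,0,0,0,-1],[0,0,0,0,0,0,-1]]}}

```text
time_s: 10.58
eef_pos: [550.4, 4.7, 59.2]
ee_rot: [0.096, 0.725, 0.676, 0.089]
force: [0.4, -0.7, -2.4]
grip_width: 0.201
```

Run:
```python
from h import *
sgoal(-75,0,1)
a=cap('scene');b=cap('side')
f=lambda d,h,w:(lambda p:cv2.resize(d['img'][int(p[1])-h:int(p[1])+h,int(p[0])-w:int(p[0])+w],(400,400),interpolation=cv2.INTER_CUBIC))(proj(d,[570,0,50])[0])
cv2.imwrite('pics/g.png',np.hstack([f(a,40,40),f(b,45,45)]))
```

```text
t 10.5833 p [550.4   4.7  59.2] y [ 0.963 -0.067  0.26 ] -4.0 z [ 0.2596 -0.0183 -0.9655] F [ 0.4 -0.7 -2.4] g 0.201 j [-0.23  0.4   1.83  0.07  0.66 -0.2 ]
shift [ 0.6  0.6 -0.7] turn [0.0004 0.0015 0.0022]
```

View pics/g.png

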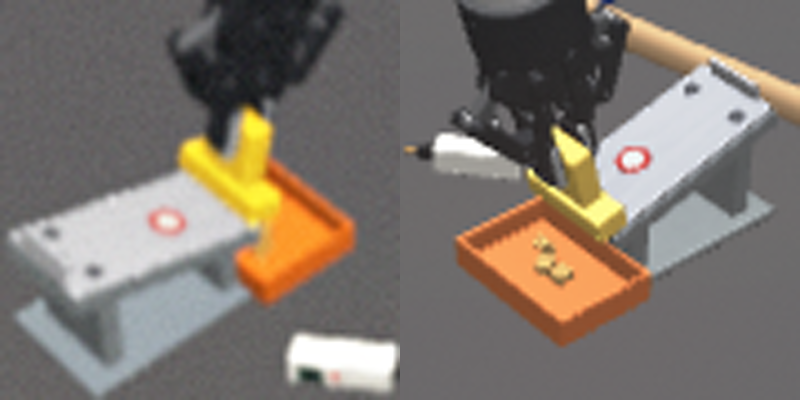

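All three chips are in the tray. A white gauge-like object seems to be lying close by, so I'll check that numerically against the first images.

Run:
```python
from h import *
import pickle
s0,b0=pickle.load(open('c0.pkl','rb'));s3,b3,_=pickle.load(open('c3.pkl','rb'));_,b1=pickle.load(open('c1.pkl','rb'));_,b2=pickle.load(open('c2.pkl','rb'))
a=cap('scene');b=cap('side');pickle.dump((a,b),open('c4.pkl','wb'))
def bl(d,x0,x1,y0,y1,name):
    im=d['img'];h=cv2.cvtColor(im,cv2.COLOR_BGR2HSV)
    m=cv2.inRange(h,(0,0,190),(180,45,255));m[:y0]=0;m[y1:]=0;m[:,:x0]=0;m[:,x1:]=0
    n,l,q,c=cv2.connectedComponentsWithStats(m)
    print(name,[(q[i].tolist(),c[i].round().tolist()) for i in range(1,n) if q[i,4]>25])
for n,d in(('s0',s0),('s3',s3),('s4',a)): bl(d,150,400,180,280,n)
for n,d in(('b0',b0),('b1',b1),('b3',b3),('b4',b)): bl(d,150,400,110,215,n)
print(proj(a,[572,286,45]),proj(b,[572,286,45]))
im=np.vstack([np.hstack([cv2.resize(x['img'][170:290,230:390],(400,300)) for x in(s0,a)]),np.hstack([cv2.resize(x['img'][110:230,160:320],(400,300)) for x in(b0,b)])])
cv2.imwrite('pics/h.png',im)
```

```text
s0 [([192, 188, 46, 26, 472], [214.0, 200.0]), ([150, 199, 10, 13, 38], [154.0, 206.0]), ([274, 207, 8, 8, 48], [278.0, 210.0]), ([371, 214, 8, 24, 29], [375.0, 226.0]), ([275, 217, 7, 9, 50], [278.0, 221.0]), ([291, 220, 13, 31, 329], [297.0, 234.0])]
s3 [([193, 188, 46, 26, 476], [214.0, 200.0]), ([150, 199, 10, 13, 39], [154.0, 205.0]), ([371, 214, 8, 24, 31], [375.0, 226.0]), ([245, 221, 21, 11, 165], [255.0, 226.0]), ([291, 220, 13, 31, 332], [297.0, 235.0])]
s4 [([193, 189, 43, 25, 487], [214.0, 200.0]), ([150, 199, 10, 13, 38], [154.0, 206.0]), ([245, 221, 21, 11, 163], [256.0, 226.0]), ([291, 220, 13, 31, 326], [297.0, 234.0])]
b0 [([206, 131, 9, 6, 45], [210.0, 133.0]), ([218, 162, 7, 5, 29], [221.0, 164.0]), ([259, 164, 50, 37, 643], [284.0, 182.0]), ([345, 202, 20, 13, 36], [354.0, 208.0])]
b1 [([331, 110, 45, 13, 76], [354.0, 115.0]), ([331, 124, 65, 23, 498], [366.0, 133.0]), ([206, 131, 9, 5, 40], [210.0, 133.0]), ([259, 164, 50, 37, 630], [284.0, 182.0]), ([234, 179, 20, 6, 75], [243.0, 181.0])]
b3 [([206, 131, 9, 6, 45], [210.0, 133.0]), ([259, 164, 50, 37, 646], [284.0, 182.0]), ([234, 179, 20, 7, 86], [243.0, 182.0]), ([345, 202, 20, 13, 37], [354.0, 208.0])]
b4 [([206, 131, 9, 6, 45], [210.0, 133.0]), ([270, 164, 39, 34, 563], [287.0, 180.0]), ([234, 179, 14, 6, 53], [240.0, 182.0]), ([345, 202, 20, 13, 37], [354.0, 208.0])]
[[294.86506911 244.98885025]] [[212.15124059 158.1140351 ]]
```

View pics/h.png

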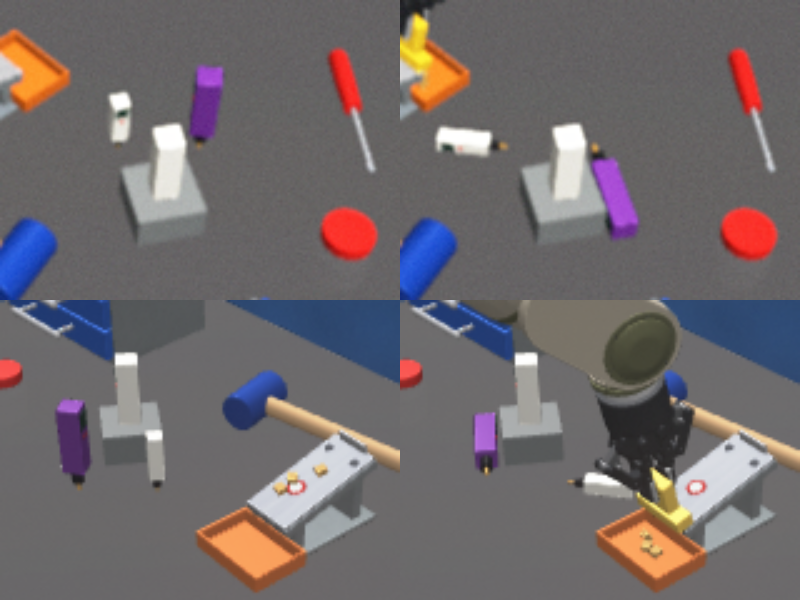

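The two decoys were balanced on their tips and fell over by themselves. The arm was never near them, and they do not block anything. Next I'll choose a free spot to set the scraper down.

Run:
```python
from h import *
import pickle
d=pickle.load(open('c3.pkl','rb'))[2]
for n,q in dict(h1=(567,310),h2=(557,425),h3=(520,427),hg1=(10,445),hg2=(140,455),hg3=(120,405)).items(): print(n,atz(d,q[0]/1.5625,q[1]/1.5625,5).round(0))
goal([570,-170,130],np.array([[0,1,0],[1,0,0],[0,0,-1.]]))
```

```text
h1 [ 749. -145.    5.]
h2 [ 738. -249.    5.]
h3 [ 707. -246.    5.]
hg1 [ 268. -204.    5.]
hg2 [ 377. -229.    5.]
hg3 [ 376. -179.    5.]
t 10.7833 p [551.2   4.6  59.5] y [ 0.963 -0.067  0.261] -4.0 z [ 0.2604 -0.0185 -0.9653] F [ 0.4 -0.2 -1.6] g 0.197 j [-0.23  0.4   1.82  0.07  0.66 -0.2 ]
shift [  18.8 -174.6   70.5] turn [0.0096 0.264  0.0686]
```

Emit:
{"api": "play_rows", "payload": {"plan": [[-5,0,20,0,0,0,-1],[0,0,30,0,0,0,-1],[0,-20,20,0,0.085,0,-1],[5,-30,0,0,0.085,0,-1],[5,-35,0,0,0.085,0,-1]]}}

```text
time_s: 11.2
eef_pos: [552.4, -77.2, 132.8]
ee_rot: [0.005, 0.728, 0.685, -0.007]
force: [1.5, 0.1, -2.0]
grip_width: 0.199
```

Emit:
{"api": "play_rows", "payload": {"plan": [[5,-35,0,0,0,0,-1],[5,-30,0,0,0,0,-1],[5,-15,0,0,0,0,-1],[0,0,0,0,0,0,-1],[0,0,0,0,0,0,-1]]}}

```text
time_s: 11.62
eef_pos: [571.3, -168.2, 133.2]
ee_rot: [0.006, 0.73, 0.684, -0.007]
force: [0.1, 0.3, -1.8]
grip_width: 0.197
```

Run:
```python
from h import *
goal([570,-170,50],np.array([[0,1,0],[1,0,0],[0,0,-1.]]))
```

```text
t 11.6167 p [ 571.3 -168.2  133.2] y [ 0.998 -0.065 -0.001] -3.8 z [-0.0025 -0.0192 -0.9998] F [ 0.1  0.3 -1.8] g 0.197 j [-0.47  0.52  1.37 -0.02  1.24 -0.4 ]
shift [ -1.3  -1.8 -83.2] turn [ 0.0193 -0.0018  0.0654]
```

Spot is clear. Level the tool and descend.

Emit:
{"api": "play_rows", "payload": {"plan": [[0,0,-25,0.019,-0.002,0,-1],[0,0,-30,0,0,0,-1],[0,0,-25,0,0,0,-1],[0,0,-20,0,0,0,-1],[0,0,0,0,0,0,-1]]}}

```text
time_s: 12.03
eef_pos: [571.7, -163.7, 31.5]
ee_rot: [0.002, 0.729, 0.685, 0.001]
force: [-1.0, 0.0, -1.9]
grip_width: 0.196
```

Run:
```python
from h import *
goal([570,-170,8],np.array([[0,1,0],[1,0,0],[0,0,-1.]]))
```

```text
t 12.0333 p [ 571.7 -163.7   31.5] y [ 0.998 -0.062  0.004] -3.6 z [ 4.2e-03 -6.0e-04 -1.0e+00] F [-1.   0.  -1.9] g 0.196 j [-0.48  0.64  1.47  0.    1.02 -0.42]
shift [ -1.7  -6.3 -23.5] turn [0.0005 0.0042 0.0622]
```

Emit:
{"api": "play_rows", "payload": {"plan": [[0,0,-11,0,0.004,0,-1],[0,0,-8,0,0,0,-1],[0,0,-3,0,0,0,-1],[0,0,0,0,0,0,-1]]}}

```text
time_s: 12.37
eef_pos: [573.0, -161.7, 10.5]
ee_rot: [0.001, 0.728, 0.686, 0.0]
force: [-0.3, 0.0, -0.9]
grip_width: 0.198
```

Run:
```python
from h import *
goal([570,-170,7.2],np.array([[0,1,0],[1,0,0],[0,0,-1.]]))
```

```text
t 12.3667 p [ 573.  -161.7   10.5] y [ 0.998 -0.059  0.003] -3.4 z [ 0.0025 -0.0017 -1.    ] F [-0.3  0.  -0.9] g 0.198 j [-0.47  0.67  1.48 -0.    0.99 -0.41]
shift [-3.  -8.3 -3.3] turn [0.0017 0.0025 0.0594]
```

Emit:
{"api": "play_rows", "payload": {"plan": [[0,0,-2,0.002,0.002,0,-1],[0,0,-1,0,0,0,-1],[0,0,0,0,0,0,-1]]}}

```text
time_s: 12.62
eef_pos: [574.1, -162.1, 9.1]
ee_rot: [0.002, 0.728, 0.686, 0.001]
force: [-0.3, -0.4, -1.1]
grip_width: 0.198
```

Run:
```python
from h import *
goal([570,-170,7.2],np.array([[0,1,0],[1,0,0],[0,0,-1.]]))
```

```text
t 12.6167 p [ 574.1 -162.1    9.1] y [ 0.998 -0.059  0.003] -3.4 z [ 0.0033 -0.0011 -1.    ] F [-0.3 -0.4 -1.1] g 0.198 j [-0.47  0.67  1.48  0.    0.98 -0.41]
shift [-4.1 -7.9 -1.9] turn [0.001  0.0034 0.0591]
```

Emit:
{"api": "play_rows", "payload": {"plan": [[0,0,-2,0,0.002,0,-1],[0,0,-1,0,0,0,-1]]}}

```text
time_s: 12.78
eef_pos: [574.6, -162.4, 6.9]
ee_rot: [0.002, 0.728, 0.686, 0.0]
force: [-1.2, -0.3, 0.7]
grip_width: 0.201
```

Emit:
{"api": "play_rows", "payload": {"plan": [[0,0,-1,0,0,0,-1],[0,0,-1,0,0,0,-1]]}}

```text
time_s: 12.95
eef_pos: [574.8, -162.6, 6.8]
ee_rot: [0.002, 0.728, 0.686, 0.0]
force: [-4.9, 2.7, 10.7]
grip_width: 0.199
```

Contact (10 N). Release and rise.

Emit:
{"api": "play_rows", "payload": {"plan": [[0,0,0.5,0,0,0,1],[0,0,0,0,0,0,1],[0,0,0,0,0,0,1],[0,0,0,0,0,0,1],[0,0,0,0,0,0,1]]}}

```text
time_s: 13.37
eef_pos: [575.5, -163.1, 8.3]
ee_rot: [0.003, 0.728, 0.686, 0.001]
force: [0.2, 0.6, 0.4]
grip_width: 0.895
```

Emit:
{"api": "play_rows", "payload": {"plan": [[0,0,0,0,0,0,1],[0,0,20,0,0,0,1],[0,0,35,0,0,0,1],[0,0,40,0,0,0,1],[0,0,40,0,0,0,1]]}}

```text
time_s: 13.78
eef_pos: [570.0, -160.6, 138.3]
ee_rot: [-0.006, 0.728, 0.686, -0.002]
force: [0.6, 0.4, -0.3]
grip_width: 0.999
```

Emit:
{"api": "play_rows", "payload": {"plan": [[0,0,40,0,0,0,1],[0,0,40,0,0,0,1],[0,0,40,0,0,0,1],[0,0,0,0,0,0,1]]}}

```text
time_s: 14.12
eef_pos: [570.4, -160.6, 272.0]
ee_rot: [-0.001, 0.728, 0.686, -0.0]
force: [0.9, -0.2, 0.5]
grip_width: 1.001
```

Run:
```python
from h import *
import pickle
st();b=cap('side');a=cap('scene');w=cap('wrist');pickle.dump((a,b,w),open('c5.pkl','wb'))
for d in(b,w):
    m=cv2.inRange(cv2.cvtColor(d['img'],cv2.COLOR_BGR2HSV),(20,80,80),(36,255,255))
    n,l,q,c=cv2.connectedComponentsWithStats(m);print([q[i].tolist() for i in range(1,n) if q[i,4]>60])
    C=np.array([[x,y,z] for x,y,z in [(-12,-38,0),(12,38,0),(12,-38,0),(-12,38,0),(9,22,62),(-9,-22,62)]])@R.from_euler('z',-3.4,degrees=True).as_matrix().T+[574,-162.5,0]
    p=proj(d,C);print(p.min(0),p.max(0))
```

```text
t 14.1167 p [ 570.4 -160.6  272. ] y [ 0.998 -0.06  -0.001] -3.4 z [-1.4e-03  1.0e-04 -1.0e+00] F [ 0.9 -0.2  0.5] g 1.001 j [-0.47  0.43  1.15 -0.    1.56 -0.41]
[[301, 212, 25, 30, 429], [388, 249, 12, 25, 218]]
[299.94941281 211.22067122] [325.3030837  242.19328227]
[[184, 0, 63, 66, 2992], [430, 0, 15, 22, 267], [250, 121, 19, 56, 1014], [284, 263, 32, 38, 694], [313, 330, 38, 3, 61]]
[250.59634402 121.61772624] [267.32814126 173.71270345]
```

Emit:
{"api": "play_rows", "payload": {"plan": [[0,38,0,0,0,0,1],[0,38,0,0,0,0,1],[0,38,0,0,0,0,1],[0,38,0,0,0,0,1],[0,38,0,0,0,0,1]]}}

```text
time_s: 14.68
eef_pos: [564.5, 30.4, 251.7]
ee_rot: [-0.014, 0.732, 0.681, -0.008]
force: [0.8, 0.9, 0.7]
grip_width: 1.004
```

Emit:
{"api": "play_rows", "payload": {"plan": [[0,38,0,0,0,0,1],[0,38,0,0,0,0,1],[0,38,0,0,0,0,1],[0,38,0,0,0,0,1],[0,10,0,0,0,0,1]]}}

```text
time_s: 15.1
eef_pos: [559.0, 204.5, 240.8]
ee_rot: [-0.021, 0.731, 0.682, -0.015]
force: [-0.2, -0.2, 0.2]
grip_width: 0.999
```

Emit:
{"api": "play_rows", "payload": {"plan": [[0,0,0,0,0,0,1],[0,0,0,0,0,0,1]]}}

```text
time_s: 15.27
eef_pos: [557.5, 206.6, 236.9]
ee_rot: [-0.023, 0.729, 0.684, -0.017]
force: [0.5, 0.1, -0.1]
grip_width: 0.999
```

Run:
```python
from h import *
import pickle
st();w=cap('wrist');b=cap('side');a=cap('scene');pickle.dump((a,b,w),open('c6.pkl','wb'))
p=proj(w,[572,286,140])[0];print(p)
u,v=p.astype(int);x0=max(u-75,0);y0=max(v-70,0);print(x0,y0)
c=w['img'][y0:y0+150,x0:x0+150];cv2.imwrite('pics/i.png',cv2.resize(c,(c.shape[1]*4,c.shape[0]*4),interpolation=cv2.INTER_CUBIC))
```

```text
t 15.2667 p [557.5 206.6 236.9] y [ 0.996 -0.065 -0.057] -3.7 z [-0.0564  0.009  -0.9984] F [ 0.5  0.1 -0.1] g 0.999 j [0.15 0.48 1.16 0.02 1.55 0.21]
[271.05086999  90.2866483 ]
196 20
```

View pics/i.png

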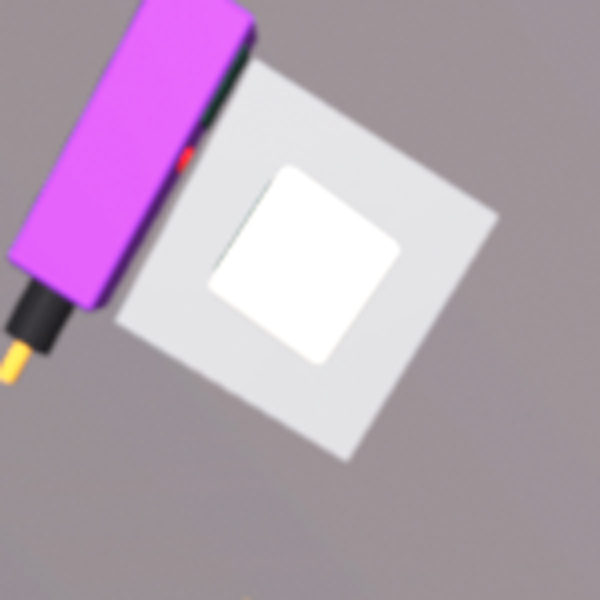

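Run:
```python
from h import *
import pickle
a,b,w=pickle.load(open('c6.pkl','rb'))
for n,Q,z in(('g',[(287,165),(402,248),(320,365),(208,285)],140),('h',[(255,60),(498,216),(347,461),(116,320)],45)):
    P=np.array([atz(w,196+u/4,20+v/4,z) for u,v in Q]);E=np.diff(np.r_[P,P[:1]],axis=0)
    print(n,P.mean(0).round(1),np.linalg.norm(E,axis=1).round(1),np.degrees(np.arctan2(E[:,1],E[:,0])).round(1))
h=np.mean([atz(w,196+u/4,20+v/4,45) for u,v in[(255,60),(498,216),(347,461),(116,320)]],axis=0)
for ang in(-33,57):
    t=np.radians(ang);y=np.array([np.cos(t),np.sin(t),0]);z=np.array([0,0,-1.]);goal([h[0],h[1],180],np.c_[np.cross(y,z),y,z])
```

```text
g [572.9 288.8 140. ] [29.3 29.2 29.4 28.9] [ -37.3 -128.4  142.1   51.4]
h [572.9 288.4  45. ] [79.6 79.9 80.  79.5] [ -34.  -123.9  145.8   55.8]
t 15.4167 p [558.1 205.2 238. ] y [ 0.996 -0.067 -0.055] -3.9 z [-0.0546  0.0094 -0.9985] F [-0.2 -0.  -0.4] g 1.001 j [0.15 0.48 1.16 0.02 1.55 0.21]
shift [ 14.8  83.2 -58. ] turn [-0.0231 -0.051  -0.5083]
t 15.4167 p [558.1 205.2 238. ] y [ 0.996 -0.067 -0.055] -3.9 z [-0.0546  0.0094 -0.9985] F [-0.2 -0.  -0.4] g 1.001 j [0.15 0.48 1.16 0.02 1.55 0.21]
shift [ 14.8  83.2 -58. ] turn [ 0.0205 -0.0543  1.0621]
```

Emit:
{"api": "play_rows", "payload": {"plan": [[4,17,0,-0.005,-0.01,-0.118,1],[4,17,0,-0.005,-0.01,-0.118,1],[3,17,0,-0.005,-0.01,-0.118,1],[3,17,0,-0.005,-0.01,-0.118,1],[2,15,0,-0.005,-0.01,-0.118,1]]}}

```text
time_s: 15.83
eef_pos: [577.7, 280.2, 238.8]
ee_rot: [0.001, 0.904, 0.427, 0.001]
force: [-0.0, -0.4, 1.5]
grip_width: 1.0
```

Emit:
{"api": "play_rows", "payload": {"plan": [[0,0,-25,0,0,0,1],[0,0,-25,0,0,0,1],[0,0,0,0,0,0,1]]}}

```text
time_s: 16.08
eef_pos: [579.4, 279.1, 188.7]
ee_rot: [0.002, 0.906, 0.422, 0.003]
force: [-0.3, -0.9, -0.2]
grip_width: 1.001
```

```bash
cat >> h.py <<'E'
def ggoal(P,ang):
    t=np.radians(ang);y=np.array([np.cos(t),np.sin(t),0]);z=np.array([0,0,-1.]);goal(P,np.c_[np.cross(y,z),y,z])
E
python3 -c "
from h import *
ggoal([573,288.6,120],-38)"
```

```text
t 16.0833 p [579.4 279.1 188.7] y [ 0.766 -0.643  0.005] -40.0 z [ 6.7e-03 -3.0e-04 -1.0e+00] F [-0.3 -0.9 -0.2] g 1.001 j [ 0.27  0.59  1.13 -0.    1.42  0.97]
shift [ -6.4   9.5 -68.7] turn [0.0002 0.0067 0.0356]
```

Emit:
{"api": "play_rows", "payload": {"plan": [[-6,9,0,0,0.007,0.035,1],[0,0,-20,0,0,0,1],[0,0,-15,0,0,0,1],[0,0,0,0,0,0,1]]}}

```text
time_s: 16.42
eef_pos: [575.0, 286.2, 158.0]
ee_rot: [0.0, 0.898, 0.439, 0.002]
force: [0.4, 0.3, -0.1]
grip_width: 1.004
```

```bash
python3 -c "
from h import *
ggoal([573,288.6,78],-38)"
```

```text
t 16.4167 p [575.  286.2 158. ] y [ 0.79  -0.614  0.002] -37.9 z [ 0.0034  0.0012 -1.    ] F [ 0.4  0.3 -0.1] g 1.004 j [0.28 0.61 1.17 0.   1.36 0.94]
shift [ -2.    2.4 -80. ] turn [-0.0012  0.0034 -0.0024]
```

Emit:
{"api": "play_rows", "payload": {"plan": [[-2,2.5,-20,0,0.003,0,1],[0,0,-20,0,0,0,1],[0,0,-18,0,0,0,1],[0,0,0,0,0,0,1]]}}

```text
time_s: 16.75
eef_pos: [575.8, 288.8, 106.9]
ee_rot: [0.0, 0.898, 0.441, 0.005]
force: [-1.3, -0.7, -0.5]
grip_width: 0.998
```

```bash
python3 -c "
from h import *
ggoal([573,288.6,78],-38)"
```

```text
t 16.75 p [575.8 288.8 106.9] y [ 0.791 -0.612  0.005] -37.7 z [ 0.0096  0.0042 -0.9999] F [-1.3 -0.7 -0.5] g 0.998 j [0.28 0.65 1.24 0.   1.24 0.94]
shift [ -2.8  -0.2 -28.9] turn [-0.0042  0.0096 -0.0053]
```

Emit:
{"api": "play_rows", "payload": {"plan": [[-3,0,-12,-0.004,0.01,-0.005,1],[0,0,-10,0,0,0,1],[0,0,-3,0,0,0,1],[0,0,0,0,0,0,1]]}}

```text
time_s: 17.08
eef_pos: [575.0, 289.1, 86.0]
ee_rot: [0.0, 0.899, 0.439, 0.003]
force: [-0.2, 0.6, 0.6]
grip_width: 0.996
```

```bash
python3 -c "
from h import *
ggoal([573,288.6,78],-38)"
```

```text
t 17.0833 p [575.  289.1  86. ] y [ 0.788 -0.615  0.003] -38.0 z [ 0.0053  0.0019 -1.    ] F [-0.2  0.6  0.6] g 0.996 j [0.28 0.67 1.26 0.   1.21 0.95]
shift [-2.  -0.5 -8. ] turn [-0.0019  0.0053 -0.0007]
```

Emit:
{"api": "play_rows", "payload": {"plan": [[-2.5,-0.5,-7,-0.002,0.006,0,1],[0,0,0,0,0,0,1]]}}

```text
time_s: 17.25
eef_pos: [572.8, 288.7, 79.5]
ee_rot: [-0.0, 0.899, 0.439, 0.0]
force: [-0.5, 0.3, -0.1]
grip_width: 0.998
```

Emit:
{"api": "play_rows", "payload": {"plan": [[0,0,0,0,0,0,-1],[0,0,0,0,0,0,-1],[0,0,0,0,0,0,-1],[0,0,0,0,0,0,-1],[0,0,0,0,0,0,-1]], "grip_force": 60}}

```text
time_s: 17.67
eef_pos: [573.4, 289.0, 81.0]
ee_rot: [0.0, 0.899, 0.439, 0.001]
force: [0.9, -0.2, -1.1]
grip_width: 0.344
```

Emit:
{"api": "play_rows", "payload": {"plan": [[0,0,0,0,0,0,-1],[0,0,0,0,0,0,-1]]}}

```text
time_s: 17.83
eef_pos: [573.4, 289.0, 81.0]
ee_rot: [0.0, 0.899, 0.439, 0.001]
force: [-0.1, -0.4, -1.2]
grip_width: 0.341
```

```bash
python3 -c "
from h import *
ggoal([573,288.6,78],-38);print(sense()['wrist_torque'])"
```

```text
t 17.8333 p [573.4 289.   81. ] y [ 0.789 -0.615  0.001] -37.9 z [ 2.3e-03  9.0e-04 -1.0e+00] F [-0.1 -0.4 -1.2] g 0.341 j [0.28 0.67 1.27 0.   1.2  0.95]
shift [-0.4 -0.4 -3. ] turn [-0.0009  0.0023 -0.001 ]
[-0.00697568 -0.07668016 -0.01519299]
```

Emit:
{"api": "play_rows", "payload": {"plan": [[0,0,10,0,0,0,-1],[1,0,15,0,0,0,-1],[1,-0.5,20,0,0,0,-1],[1,0,25,0,0,0,-1],[0,0,30,0,0,0,-1]]}}

```text
time_s: 18.25
eef_pos: [572.5, 287.2, 179.3]
ee_rot: [-0.001, 0.899, 0.439, -0.006]
force: [0.1, -0.3, -1.3]
grip_width: 0.341
```

Emit:
{"api": "play_rows", "payload": {"plan": [[0,0,20,0,0,0,-1],[0,-20,5,0,0,0,-1],[0,-35,3,0,0,0,-1],[0,-35,3,0,0,0,-1],[0,-35,3,0,0,0,-1]]}}

```text
time_s: 18.67
eef_pos: [572.8, 164.9, 225.5]
ee_rot: [-0.0, 0.896, 0.443, 0.001]
force: [0.3, 1.0, -1.0]
grip_width: 0.34
```

```bash
cat >> h.py <<'E'
RING=np.array([605,5.8,64.5])
def rgoal(h,off=np.zeros(3)):
    n=plateT(PL)[0][:,2]; s=sense(); M=R.from_quat(s['ee_rot'],scalar_first=True).as_matrix()
    z=M[:,2];ax=np.cross(z,-n);Rt=R.from_rotvec(ax/np.linalg.norm(ax)*np.arcsin(np.linalg.norm(ax))).as_matrix()@M
    goal(RING+off+n*(70+h),Rt); t=s['eef_pos']+70*z
    v=t-RING;print('tip rel ring in plate frame',(plateT(PL)[0].T@v).round(1),'angle deg',np.degrees(np.arcsin(np.linalg.norm(ax))).round(2),'tau',s['wrist_torque'].round(2))
E
python3 - <<'E'
from h import *
import pickle
a,b,w=pickle.load(open('c6.pkl','rb'));w3=pickle.load(open('c3.pkl','rb'))[2]
obs=[]
for n,d in(('sc',a),('si',b),('w3',w3)):
    p=proj(d,RING)[0];u,v=p.round().astype(int);x=d['img'][v-14:v+15,u-18:u+19].astype(int)
    m=((x[...,2]-x[...,1])>60)&((x[...,1]-x[...,0])<30); ys,xs=np.nonzero(m);
    e=cv2.fitEllipse(np.c_[xs,ys].astype(np.float32)) if len(xs)>5 else None
    c=((xs.min()+xs.max())/2+u-18,(ys.min()+ys.max())/2+v-14);print(n,p,c,len(xs),onplate(d,*c,PL)[0].round(1));obs.append((d,*c))
print(tri(*obs),tri(*obs[:2]))
rgoal(60)
E
```

```text
sc [220.73973774 198.30170535] (np.float64(222.5), np.float64(194.5)) 10 [586.5  -6.4  59.7]
si [278.21062842 184.91298235] (np.float64(277.5), np.float64(184.5)) 22 [605.    8.8  64.4]
w3 [219.55927431  85.73415815] (np.float64(219.0), np.float64(86.5)) 229 [604.4   5.2  64.3]
[600.01898683   4.47085316  72.05072265] [595.61835298   2.27212662  72.53056035]
t 18.6667 p [572.8 164.9 225.5] y [ 0.794 -0.607  0.001] -37.4 z [ 0.0017  0.0013 -1.    ] F [ 0.3  1.  -1. ] g 0.34 j [0.08 0.46 1.23 0.   1.45 0.74]
shift [  -1.3 -156.8  -35.4] turn [-0.0188 -0.2595 -0.0004]
tip rel ring in plate frame [-17.7 156.7  98.9] angle deg 14.91 tau [-0.02 -0.03 -0.01]
```

Emit:
{"api": "play_rows", "payload": {"plan": [[0,-33,0,-0.005,-0.065,0,-1],[0,-33,0,-0.005,-0.065,0,-1],[0,-33,0,-0.005,-0.065,0,-1],[0,-30,0,-0.005,-0.065,0,-1],[0,-15,-20,0,0,0,-1]]}}

```text
time_s: 19.08
eef_pos: [573.8, 10.6, 213.3]
ee_rot: [0.074, 0.888, 0.438, 0.122]
force: [-0.6, -1.0, -0.3]
grip_width: 0.34
```

Emit:
{"api": "play_rows", "payload": {"plan": [[0,0,-5,0,0,0,-1],[0,0,0,0,0,0,-1],[0,0,0,0,0,0,-1]]}}

```text
time_s: 19.33
eef_pos: [571.9, 7.9, 207.4]
ee_rot: [0.074, 0.889, 0.436, 0.12]
force: [-0.2, 0.5, -2.1]
grip_width: 0.341
```

```bash
python3 -c "
from h import *
rgoal(25)"
```

```text
t 19.3333 p [571.9   7.9 207.4] y [ 0.757 -0.61   0.235] -38.9 z [ 0.2775 -0.0263 -0.9604] F [-0.2  0.5 -2.1] g 0.341 j [-0.21  0.25  1.6   0.04  1.01  0.44]
shift [  8.6  -0.5 -51.1] turn [0.0087 0.02   0.002 ]
tip rel ring in plate frame [ 6.4 -0.6 76.6] angle deg 1.26 tau [ 0.04  0.21 -0.05]
```

Emit:
{"api": "play_rows", "payload": {"plan": [[5,0,-15,0.009,0.02,0,-1],[3,0,-15,0,0,0,-1],[2,0,-12,0,0,0,-1],[0,0,0,0,0,0,-1],[0,0,0,0,0,0,-1]]}}

```text
time_s: 19.75
eef_pos: [585.3, 13.4, 169.1]
ee_rot: [0.066, 0.889, 0.439, 0.115]
force: [-0.2, -0.1, 0.0]
grip_width: 0.34
```

```bash
python3 -c "
from h import *
rgoal(10)"
```

```text
t 19.75 p [585.3  13.4 169.1] y [ 0.765 -0.607  0.218] -38.4 z [ 0.2627 -0.0155 -0.9647] F [-0.2 -0.1  0. ] g 0.34 j [-0.19  0.32  1.61  0.04  0.95  0.44]
shift [ -0.9  -6.2 -27.3] turn [-0.0017  0.0046 -0.0005]
tip rel ring in plate frame [ 7.9  6.4 36.3] angle deg 0.28 tau [-0.02  0.22 -0.02]
```

Emit:
{"api": "play_rows", "payload": {"plan": [[-1,-4,-10,0,0.004,0,-1],[0,-2,-8,0,0,0,-1],[0,0,-3,0,0,0,-1],[0,0,0,0,0,0,-1],[0,0,0,0,0,0,-1]]}}

```text
time_s: 20.17
eef_pos: [585.2, 8.2, 149.0]
ee_rot: [0.066, 0.888, 0.44, 0.115]
force: [0.5, -1.2, -1.2]
grip_width: 0.337
```

Run:
```python
from h import *
rgoal(3)
import pickle
w=cap('wrist');b=cap('side');a=cap('scene');pickle.dump((a,b,w),open('c7.pkl','wb'))
s=sense();M=R.from_quat(s['ee_rot'],scalar_first=True).as_matrix();t=s['eef_pos']+70*M[:,2]
for d in(b,w,a):
    print(proj(d,[t,RING,t-M[:,2]*14]).round(1).tolist())
    # brass pixels near tip
    p=proj(d,t)[0].astype(int);x=cv2.cvtColor(d['img'],cv2.COLOR_BGR2HSV)
    m=cv2.inRange(x,(12,60,90),(30,255,255));m[:max(p[1]-25,0)]=0;m[p[1]+20:]=0;m[:,:p[0]-25]=0;m[:,p[0]+25:]=0
    ys,xs=np.nonzero(m);print('brass',len(xs),xs.min() if len(xs) else 0,xs.max() if len(xs) else 0,ys.min() if len(xs) else 0,ys.max() if len(xs) else 0)
```

```text
t 20.1667 p [585.2   8.2 149. ] y [ 0.766 -0.605  0.217] -38.3 z [ 0.2617 -0.0155 -0.965 ] F [ 0.5 -1.2 -1.2] g 0.337 j [-0.2   0.34  1.63  0.05  0.91  0.42]
shift [  1.   -1.2 -14. ] turn [-0.0018  0.0035 -0.0005]
tip rel ring in plate frame [ 2.8  1.2 16.8] angle deg 0.23 tau [ 0.03  0.2  -0.01]
[[277.7, 180.3], [278.2, 184.9], [277.0, 177.0]]
brass 140 253 301 155 199
[[253.5, 188.5], [251.4, 185.4], [253.5, 194.1]]
brass 0 0 0 0 0
[[221.0, 194.5], [220.7, 198.3], [221.6, 190.9]]
brass 391 195 244 169 212
```

Emit:
{"api": "play_rows", "payload": {"plan": [[0,-1,-6,0,0.003,0,-1],[0,0,-4,0,0,0,-1],[0,0,0,0,0,0,-1],[0,0,0,0,0,0,-1]]}}

```text
time_s: 20.65
eef_pos: [585.5, 7.1, 138.8]
ee_rot: [0.065, 0.888, 0.44, 0.114]
force: [-0.4, 0.1, -0.4]
grip_width: 0.342
```

Run:
```python
from h import *
rgoal(3)
import pickle
w=cap('wrist');b=cap('side');a=cap('scene');pickle.dump((a,b,w),open('c8.pkl','wb'))
s=sense();M=R.from_quat(s['ee_rot'],scalar_first=True).as_matrix();t=s['eef_pos']+70*M[:,2]
f=lambda d,h:(lambda p:(print(p,proj(d,t)),cv2.resize(d['img'][int(p[1])-h:int(p[1])+h,int(p[0])-h:int(p[0])+h],(400,400),interpolation=cv2.INTER_CUBIC))[1])(proj(d,RING)[0])
cv2.imwrite('pics/j.png',np.hstack([f(b,25),f(a,25)]))
```

```text
t 20.65 p [585.5   7.1 138.8] y [ 0.767 -0.605  0.216] -38.3 z [ 0.2599 -0.0157 -0.9655] F [-0.4  0.1 -0.4] g 0.342 j [-0.21  0.36  1.64  0.05  0.88  0.42]
shift [ 0.7 -0.  -3.8] turn [-0.0015  0.0017 -0.0004]
tip rel ring in plate frame [0.4 0.1 6.8] angle deg 0.14 tau [-0.04  0.15 -0.  ]
[278.21062842 184.91298235] [[277.96012263 183.16600028]]
[220.73973774 198.30170535] [[220.91057819 196.60190743]]
```

View pics/j.png

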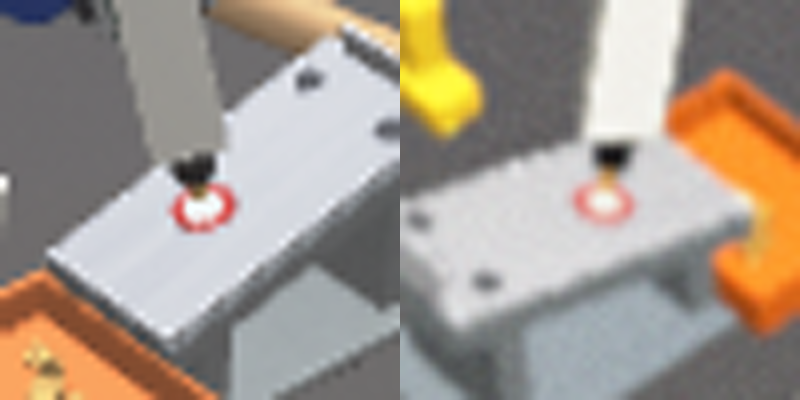

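The final crops show the brass tip just above the centre of the ring and square to the plate in both views. I'll average force readings for a baseline, then press.

```bash
cat >> h.py <<'E'
def fav(k=14):
    n=plateT(PL)[0][:,2];f=[]
    for _ in range(k): cap('wrist');f.append(sense()['force']@n)
    f=np.array(f);print('Fn',f.mean().round(2),'+-',(f.std()/k**.5).round(2))
E
python3 -c "
from h import *
fav(16);rgoal(1.5)"
```

```text
Fn -1.25 +- 0.16
t 21.6 p [585.6   7.1 139.1] y [ 0.767 -0.605  0.217] -38.3 z [ 0.2604 -0.0159 -0.9654] F [ 0.2 -0.2 -1.3] g 0.343 j [-0.21  0.36  1.64  0.05  0.88  0.42]
shift [ 0.9 -0.1 -5.6] turn [-0.0014  0.0023 -0.0004]
tip rel ring in plate frame [0.7 0.1 7.1] angle deg 0.15 tau [ 0.05  0.23 -0.01]
```

Emit:
{"api": "play_rows", "payload": {"plan": [[1.5,0,-4,0,0.002,0,-1],[0.5,0,-3,0,0,0,-1],[0,0,-1,0,0,0,-1],[0,0,0,0,0,0,-1]]}}

```text
time_s: 21.93
eef_pos: [588.3, 7.0, 130.6]
ee_rot: [0.065, 0.888, 0.44, 0.114]
force: [-0.2, 0.3, 0.2]
grip_width: 0.34
```

```bash
python3 -c "
from h import *
rgoal(-3);fav(12);rgoal(-3)"
```

```text
t 21.9333 p [588.3   7.  130.6] y [ 0.767 -0.605  0.216] -38.3 z [ 0.2596 -0.0161 -0.9656] F [-0.2  0.3  0.2] g 0.34 j [-0.21  0.37  1.64  0.05  0.87  0.42]
shift [-0.6 -0.1 -1.4] turn [-0.0012  0.0014 -0.0003]
tip rel ring in plate frame [ 1.   0.2 -1.8] angle deg 0.11 tau [ 0.05  0.12 -0.01]
Fn 0.4 +- 0.14
t 22.5333 p [588.2   7.  130.9] y [ 0.767 -0.605  0.216] -38.3 z [ 0.2597 -0.0161 -0.9656] F [ 0.7 -0.7 -0.3] g 0.343 j [-0.21  0.37  1.64  0.05  0.87  0.42]
shift [-0.5 -0.  -1.7] turn [-0.0011  0.0015 -0.0003]
tip rel ring in plate frame [ 1.   0.2 -1.5] angle deg 0.11 tau [0.08 0.16 0.  ]
```

Emit:
{"api": "play_rows", "payload": {"plan": [[0.4,0,-1.5,0,0.001,0,-1],[0.4,0,-1.5,0,0,0,-1],[0,0,0,0,0,0,-1]]}}

```text
time_s: 22.78
eef_pos: [589.1, 7.0, 127.9]
ee_rot: [0.065, 0.888, 0.44, 0.113]
force: [-0.5, 0.0, 1.3]
grip_width: 0.34
```

```bash
python3 -c "
from h import *
fav(14);rgoal(-5)"
```

```text
Fn 1.16 +- 0.14
t 23.4833 p [589.    7.  128.1] y [ 0.767 -0.605  0.216] -38.3 z [ 0.2589 -0.0162 -0.9658] F [-1.5  0.2  0.6] g 0.342 j [-0.2   0.38  1.64  0.05  0.86  0.42]
shift [-0.8 -0.1 -0.8] turn [-0.001   0.0007 -0.0003]
tip rel ring in plate frame [ 1.   0.2 -4.5] angle deg 0.07 tau [0.03 0.21 0.03]
```

Emit:
{"api": "play_rows", "payload": {"plan": [[0.2,0,-0.8,0,0,0,-1],[0,0,0,0,0,0,-1]]}}

```text
time_s: 23.65
eef_pos: [589.3, 7.0, 127.2]
ee_rot: [0.065, 0.888, 0.44, 0.113]
force: [-1.3, -0.5, 0.6]
grip_width: 0.341
```

```bash
python3 -c "
from h import *
fav(20);rgoal(-5)"
```

```text
Fn 1.77 +- 0.07
t 24.65 p [589.2   7.  127.4] y [ 0.767 -0.604  0.216] -38.2 z [ 0.259  -0.0163 -0.9657] F [-0.5  0.6  1.3] g 0.347 j [-0.2   0.38  1.64  0.05  0.86  0.42]
shift [-1.  -0.1 -0.1] turn [-0.001   0.0008 -0.0003]
tip rel ring in plate frame [ 1.1  0.2 -5.2] angle deg 0.08 tau [ 0.03  0.28 -0.01]
```

Run:
```python
from h import *
b=cap('side');h=cv2.cvtColor(b['img'],cv2.COLOR_BGR2HSV)
m=cv2.inRange(h,(20,80,80),(36,255,255));n,l,q,c=cv2.connectedComponentsWithStats(m)
print([q[i].tolist() for i in range(1,n) if q[i,4]>8])
ctrl.finish_job();st()
```

```text
[[301, 212, 25, 30, 429], [388, 249, 12, 25, 218]]
the job is handed in; nothing more can be done
the job is handed in; nothing more can be done
```

I swept all three chips into the tray with the yellow scraper. I then stood the scraper on the table and let go of it. The job is handed in with the gauge held on the red ring; it gave no verdict.

**Last checks:**
- **Chips:** all three were in the tray in the side picture after the sweep. I did not count them again at the end.
- **Scraper:** it stands upright at about (574, -162), and its outline in the side view had not changed just before hand-in.
- **Probe position:** the tip is about 1 mm from the ring's centre and less than 0.1° from square to the plate.
- **Probe travel:** arm position gives 5.2 mm and the 3.0 N rise in averaged force gives about 5.5 mm. Half travel is 5 mm. The two disagree slightly, and both carry a few tenths of a mm of error.
- **Time:** about 25 s of the 70 s.

**What went wrong or disagreed:**
- **Fingertips:** the real fingertips are about 25 mm behind the reported TCP. My first grasp therefore shut on top of the scraper's rib, without moving it. I corrected for this in every later move.
- **Look-alike gauges:** the purple and small white gauges, which stood on their tips at the start, fell over. The arm's path stayed well above them and I never touched them.
- **Bystanders:** the arm's path kept clear of the mallet, hex key, hinge, jar and screwdriver. I did not check each of them in a final picture.

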